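# Fit the divider bar and switch on the pan warmer

### The job

Get the pan warmer ready for service: first lay the blue divider bar across its open well, lying flat in the two notches on the rails, and let go of it. Then pull the grey knob up to unlock it, turn it clockwise until its yellow pointer is at the red dot, and push it fully back down so that it locks there. Leave the jar, the lidded pan and the bowl alone.

Things in the scene. Friction and masses are not known exactly. Their poses are not given: they have to be found in the camera images.
- bar_center (a point): Centre of the loose divider bar: a plain blue rectangular steel bar, 204 mm long (x) x 24 mm wide (y) x 18 mm high (z), about 0.3 kg, lying flat on the bench (this point is 9 mm above what it lies on). Its own x axis runs along its length.
- bar: The same divider bar; origin at the centre of its underside, x along its length.
- seat (a point): Midpoint between the warmer's two notches, level with the rail tops, 120 mm above the bench. x points across the well away from the control panel, y left along the well, z up. Rails: x -110 to -88 and +88 to +110 mm. On each, two blue stops 10 mm high leave a 36 mm gap (the notch) centred on y = 0. The bar belongs along x, centred here, one end in each notch, its centre 9 mm above this point.
- warmer: Fixed steel warmer, 320 x 320 x 120 mm, placed and turned differently each time, with an open well 176 mm (x) by 280 mm (y), 90 mm deep. Origin at the bench under it; axes parallel to those of the seat, which is at x +40, y 0, z +120 mm. The knob's vertical axis is at x -120, y 0 mm, in the control panel, also 120 mm above the bench.
- knob_grip (a point): Grip point on the knob's vertical axis. Knob: grey disc of 68 mm diameter under an upright grip bar 62 mm long, 16 mm thick, 33 mm tall. With the knob down this point is 162.5 mm above the bench, 10 mm below the top of the grip bar and 23 mm above the disc; it rises with the knob. x runs along the grip bar towards the yellow pointer end.
- red_mark (a point): Centre of the red dot on the black control panel, 44 mm from the knob's axis. A white dot (off) lies straight towards the well and a blue dot on the left, 44 mm from the axis too.
- knob_lift (a joint): How far the knob is up, m: 0 = fully down (locked), 0.016 = fully up. Stays where it is left; about 6 N to pull up, 4 N to push down. Two teeth under the disc sit in gaps of a fixed 8 mm high collar: the knob turns from one setting to another only when lifted over 9 mm, and goes down only at a setting.
- knob_turn (a joint): Knob angle, rad, growing clockwise seen from above: 0 = pointer to the white dot (off), 1.1 = red dot, -1.1 = blue dot. Starts down within 0.25 of off. Stops at -1.25 and 1.25; the knob goes down at red from about 0.95 to 1.25. Turning friction about 0.05 N m.
- jar: Bystander: closed round jar, 72 mm diameter, 105 mm high; origin under its centre. It and the bar may have swapped places.
- pan: Bystander: small lidded steel pan, 120 x 188 x 85 mm; origin under its centre.
- bowl: Bystander: steel bowl, 150 mm diameter, 60 mm high; origin under its centre.
There are look-alikes about, which are no part of the job. Of the things like the bar, leave any that is green; of the rest the smaller one is meant.

How it is judged (in metres and radians):
On the way, in this order (a step that is already met when the one before it is completed fails the run):
1. the bar lies released in both notches, the knob still down (x of bar_center in the frame of seat between -0.011 and 0.011 m and y of bar_center in the frame of seat between -0.01 and 0.01 m and z of bar_center in the frame of seat between 0.005 and 0.014 m and angle between the x axis of bar_center and the x axis of seat, either way round below 0.12 rad and contact force between the fingers and bar below 0.2 N and linear speed of bar below 0.02 m/s and value of joint knob_lift below 0.004 m), for 0.2 s.
2. the knob is pulled up, clear of its lock (value of joint knob_lift above 0.009 m), for 0.1 s.
3. the raised knob is turned to the red dot (value of joint knob_turn between 0.92 and 1.28 rad and value of joint knob_lift above 0.006 m), for 0.1 s.
At the end, for the whole second after the job is handed in: The bar lies flat and released across the well in both notches (within 11 mm lengthwise and 10 mm sideways of centre, within 0.12 rad of square), at rest; the knob's pointer is within 0.18 rad of the red dot and the knob is pushed down to within 3 mm of its bottom (x of bar_center in the frame of seat between -0.011 and 0.011 m and y of bar_center in the frame of seat between -0.01 and 0.01 m and z of bar_center in the frame of seat between 0.005 and 0.014 m and angle between the x axis of bar_center and the x axis of seat, either way round below 0.12 rad and contact force between the fingers and bar below 0.2 N and linear speed of bar below 0.02 m/s and value of joint knob_turn between 0.92 and 1.28 rad and value of joint knob_lift below 0.003 m); the robot touches nothing.
It fails at once if the jar is shoved or tipped (distance of jar from where it was at the start of the episode above 0.03 m or angle between jar's own z axis and vertical above 0.35 rad).
It fails at once if the lidded pan is shoved or tipped (distance of pan from where it was at the start of the episode above 0.03 m or angle between pan's own z axis and vertical above 0.35 rad).
It fails at once if the bowl is shoved or tipped (distance of bowl from where it was at the start of the episode above 0.03 m or angle between bowl's own z axis and vertical above 0.35 rad).
It fails at once if the knob is forced round without being pulled up (value of joint knob_lift below 0.003 m and (value of joint knob_turn between 0.45 and 0.85 rad or value of joint knob_turn between -0.85 and -0.45 rad)).
It also fails if it takes over 54 s, if anything falls off the work surface, if the arm or the gripper's body presses on something with over 40 N, if the wrist force passes 120 N, or if a joint passes its speed limit or range.

### The arm

A 6-joint arm with a two-finger parallel gripper is mounted at the origin on the work surface. World frame = base frame: x ahead of the robot, y to its left, z up, the work surface at z = 0. Lengths are in m, angles in degrees, forces in N, time in s.
With the tool pointing down it reaches from about 0.3 to 0.75 m from the base axis. Payload 8.5 kg.
Tool frame: the origin (TCP) lies at the very end of the fingers, on their centre line; the grasp point (between the pads) lies 19 mm behind it (env.grip_depth is the z of the grasp point in the tool frame, in m); z points along the fingers, y is the direction in which the jaws open and shut (so a half turn about z gives the same grasp; the last joint's range is limited). The gripper opens to 85 mm and grips with 20 to 120 N. Pads are 22 mm wide; open, the fingers measure 114 mm over their backs; the gripper's body (76 mm by 85 mm) begins 54 mm behind the grasp point. The pads swing forward as they close: fully open they stand 13 mm farther back than shut.
Start: joints at [63.295, 21.807, 74.336, -0, 83.858, -12.336], TCP at [0.136, 0.533, 0.209] pointing down, gripper open.
Joint ranges: [-178.18, 178.18], [-50.72, 133.34], [12.68, 142.11], [-81.47, 261.47], [9.98, 163.14], [-165.26, 165.26]. Speed limits (degrees/s): [136.94, 136.94, 180, 180, 180, 180].

### API

Orientations are given as a 3x3 rotation matrix whose columns are the frame's x, y, z axes.
In Python, from rig import env gives the robot as it stands.
- The arm moves only by the tool apply_moves, never from a script. Its argument "plan" is a list of rows, each an object of numbers: "tx", "ty", "tz": the shift along the world's x, y, z in mm; "rx", "ry", "rz": the turn, a rotation vector about the world's x, y, z in rad; "jaw": the opening, from -1 (shut) to 1 (fully open). A call has 1 to 12 rows; each row is the pose to reach, as a shift and turn from the pose measured when the call began; what a row does not reach only later rows make up. A row lasts 1/10 s, in which the tool goes at most 50 mm and 8.59 degrees, less where a joint would pass 70% of its speed; a pose out of reach is approached as far as the arm can. A call with a gripper value outside its range is refused whole. The fingers move at their own pace and stop on an object; "grip_force" is the grip in N (left out, the last holds). Time passes only in rows, so rows that repeat a pose let the fingers close. It gives the time, the measured TCP pose, the force and the opening at its end, in the units of the state.
- env.observe(): the state, without advancing time (a new reading comes with each control period).
- env.get_image(name): name is "scene" or "top" or "wrist"; returns a dict with "image" (400x640x3 uint8, red, green, blue), "intrinsics" (3x3 intrinsics, pixels), "world_from_camera" (4x4, takes a point from camera to world coordinates). Camera axes: x right, y up, looking along -z (the intrinsics and any distortion apply to the point x, -y, -z); pixel columns grow to the right and rows downward; lengths in m; the calibration is good to about 2 mm. A picture is of the moment at which its call begins. There is no depth.
- env.close_job(): hands the job in, once; it reports no verdict.
The state is a dict: "time_s": time; "q": joint angles; "qvel": joint speeds; "joint_efforts": joint torques, N m; "position": TCP position; "tool_rot": TCP orientation; "ft_force": force on the tool from outside, world axes, zero at the start; "wrist_torque": the same for the moment, N m; "grip_width": finger opening in m.
Only numpy, scipy, OpenCV 4.12 (cv2) and the standard library are available. Lean on these libraries where they do the work, as an engineer would, in place of code of your own. Each camera call takes 0.05 s, during which the arm holds its last target.

## Working session

There is one attempt and no reset: what is moved stays moved. The work goes in short steps, Python scripts to look and compute and a tool call to move; the robot and the scene stay as the last step left them, time stands still between calls to the robot, and variables do not carry over. Pictures are saved under pics/ and viewed, and the job is handed in when it is done.

Besides the shell and the picture viewer there is one more tool, called as name(argument=value, ...), one argument or row to a line, values as JSON. apply_moves: Moves the arm, as the interface text tells. Its arguments: {"type":"object","properties":{"plan":{"type":"array","items":{"type":"object","properties":{"tx":{"type":"number"},"ty":{"type":"number"},"tz":{"type":"number"},"rx":{"type":"number"},"ry":{"type":"number"},"rz":{"type":"number"},"jaw":{"type":"number"}}}},"grip_force":{"type":"number"}},"required":["plan"]}

```bash
ls; mkdir -p pics
cat > h.py <<'E'
import numpy as np, cv2
from rig import env
def get(n,save=None):
    d=env.get_image(n); 
    if save: cv2.imwrite('pics/'+save,cv2.cvtColor(d['image'],cv2.COLOR_RGB2BGR))
    return d
def ray(d,u,v):
    K=np.array(d['intrinsics']);T=np.array(d['world_from_camera'])
    c=np.linalg.inv(K)@np.array([u,v,1.]); c=np.array([c[0],-c[1],-c[2]])
    return T[:3,3],T[:3,:3]@c
def onz(d,u,v,z):
    o,r=ray(d,u,v); return o+r*(z-o[2])/r[2]
def proj(d,p):
    K=np.array(d['intrinsics']);T=np.array(d['world_from_camera'])
    c=T[:3,:3].T@(np.array(p)-T[:3,3]); c=np.array([c[0],-c[1],-c[2]]); q=K@c
    return q[:2]/q[2]
E
python3 - <<'E'
from h import *
for n in ['scene','top','wrist']:
    d=get(n,n+'0.png'); print(n,d['intrinsics'],np.round(d['world_from_camera'],3), [k for k in d])
print(env.observe()); print(env.grip_depth)
E
```

```text
pics
scene [[430.00587441   0.         320.44808974]
 [  0.         430.00587441 202.96509648]
 [  0.           0.           1.        ]] [[-0.405 -0.762  0.505  1.256]
 [ 0.914 -0.341  0.218  0.311]
 [ 0.006  0.55   0.835  1.42 ]
 [ 0.     0.     0.     1.   ]] ['image', 'intrinsics', 'world_from_camera']
top [[401.27833944   0.         318.30727888]
 [  0.         401.27833944 196.59216968]
 [  0.           0.           1.        ]] [[ 0.008  0.989 -0.149  0.234]
 [-1.     0.009  0.011 -0.007]
 [ 0.012  0.149  0.989  1.632]
 [ 0.     0.     0.     1.   ]] ['image', 'intrinsics', 'world_from_camera']
wrist [[288.51240282   0.         319.00050032]
 [  0.         288.51240282 195.10317867]
 [  0.           0.           1.        ]] [[ 0.247 -0.924 -0.291  0.061]
 [ 0.969  0.235  0.075  0.551]
 [-0.001 -0.3    0.954  0.372]
 [ 0.     0.     0.     1.   ]] ['image', 'intrinsics', 'world_from_camera']
{'time_s': 0.15, 'q': array([ 6.32936338e+01,  2.18326692e+01,  7.43678053e+01,  1.39716067e-03,
        8.38576496e+01, -1.23340534e+01]), 'qvel': array([-0.00326836, -0.13907679, -0.19527375, -0.02890708, -0.09452277,
       -0.05183028]), 'joint_efforts': array([ 2.08437217e-03, -4.48625886e+01, -2.31342083e+01, -1.89832344e-04,
        3.85637744e-03,  1.45914504e-05]), 'position': array([0.13640456, 0.53259942, 0.20858955]), 'tool_rot': array([[-9.68702515e-01,  2.48224110e-01, -4.77573696e-04],
       [ 2.48224453e-01,  9.68702131e-01, -8.95339164e-04],
       [ 2.40381890e-04, -9.85862770e-04, -9.99999485e-01]]), 'ft_force': array([-0.50949258, -0.57615253, -0.01635414]), 'wrist_torque': array([0.00149325, 0.00117403, 0.02327603]), 'grip_width': 0.08540727265658937}
-0.0187
```

View pics/scene0.png

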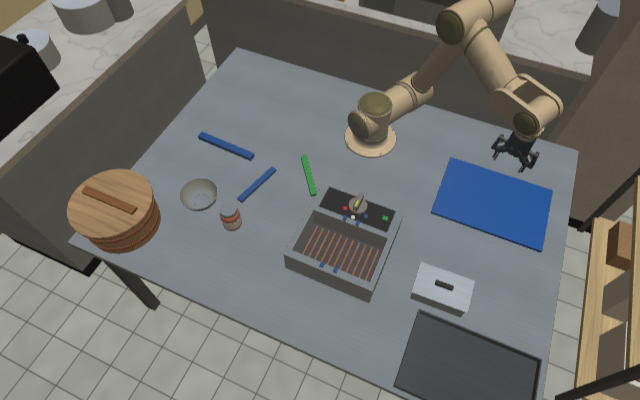

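View pics/top0.png

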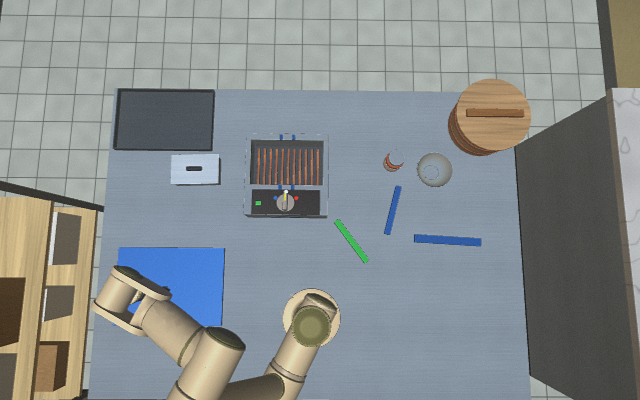

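View pics/wrist0.png

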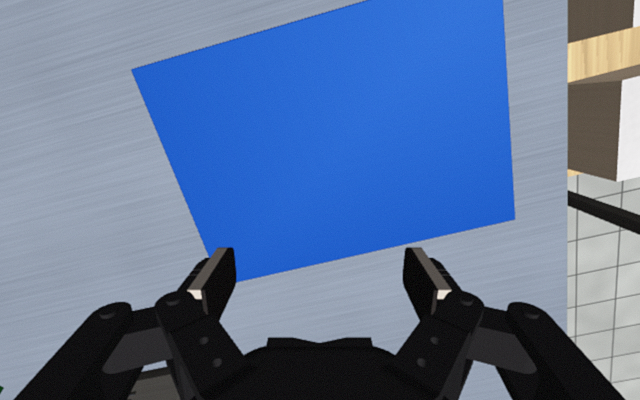

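Candidates for the bar in the top view are a green one at (351,241), which is excluded, a long blue one at (447,240), and a shorter blue one at (392,210). The shorter blue one fits the description. The blue mat at (171,285) isn't a bar. I'll measure the sizes next.

Run:
```python
from h import *
ds={}
for n in ['top','scene']:
    d=get(n); ds[n]=d
    hsv=cv2.cvtColor(d['image'],cv2.COLOR_RGB2HSV)
    m=cv2.inRange(hsv,(105,130,40),(125,255,255))
    cs,_=cv2.findContours(m,cv2.RETR_EXTERNAL,cv2.CHAIN_APPROX_NONE)
    for c in cs:
        if cv2.contourArea(c)<8: continue
        # world rect at bar top z=.018
        P=np.array([onz(d,u,v,.018)[:2] for u,v in c[:,0,:]],np.float32)
        r=cv2.minAreaRect(P); 
        print(n,np.round(c[:,0].mean(0)),cv2.contourArea(c),'ctr',np.round(r[0],4),'size',np.round(r[1],4),'ang',round(r[2],2))
    for nm,lo,hi in [('yellow',(22,120,120),(35,255,255)),('red',(0,180,120),(5,255,255)),('green',(50,150,80),(70,255,255))]:
        m=cv2.inRange(hsv,lo,hi)
        k,_,st,ce=cv2.connectedComponentsWithStats(m)
        for i in range(1,k):
            if st[i,4]>=4: print(n,nm,np.round(ce[i],1),st[i,4],np.round(onz(d,*ce[i],.12),4))
t=ds['top']['image'][120:230,230:345]; s=ds['scene']['image'][175:305,275:415]
b=ds['top']['image'][140:260,330:490]
def up(i,f): return cv2.cvtColor(cv2.resize(i,None,fx=f,fy=f,interpolation=cv2.INTER_CUBIC),cv2.COLOR_RGB2BGR)
cv2.imwrite('pics/t1.png',up(t,5));cv2.imwrite('pics/s1.png',up(s,4));cv2.imwrite('pics/b1.png',up(b,4))
```

```text
top [134. 306.] 72.5 ctr [0.0429 0.6911] size [0.0319 0.0515] ang 63.01
top [180. 275.] 5019.0 ctr [0.1195 0.5577] size [0.4187 0.2963] ang 89.74
top [447. 240.] 431.0 ctr [ 0.3065 -0.5427] size [0.2663 0.031 ] ang 86.91
top [392. 210.] 234.0 ctr [ 0.4267 -0.3252] size [0.0234 0.2012] ang 74.93
top yellow [284.6 196.4] 12 [0.4613 0.1052 0.12  ]
top red [295.9 197.9] 8 [0.4561 0.0622 0.12  ]
top green [257.9 202.4] 19 [0.4373 0.2059 0.12  ]
top green [351.2 240.9] 277 [ 0.295  -0.1481  0.12  ]
scene [335. 269.] 8.0 ctr [0.6453 0.1058] size [0.017  0.0101] ang 5.8
scene [256. 184.] 180.0 ctr [ 0.4266 -0.3283] size [0.0216 0.1992] ang 75.11
scene [494. 204.] 6607.0 ctr [0.1242 0.5572] size [0.417  0.3004] ang 89.89
scene [225. 145.] 278.0 ctr [ 0.3016 -0.549 ] size [0.2638 0.0311] ang 87.37
scene yellow [356.2 203.3] 11 [0.4191 0.0897 0.12  ]
scene red [344.8 207.6] 5 [0.4532 0.0591 0.12  ]
```

View pics/t1.png

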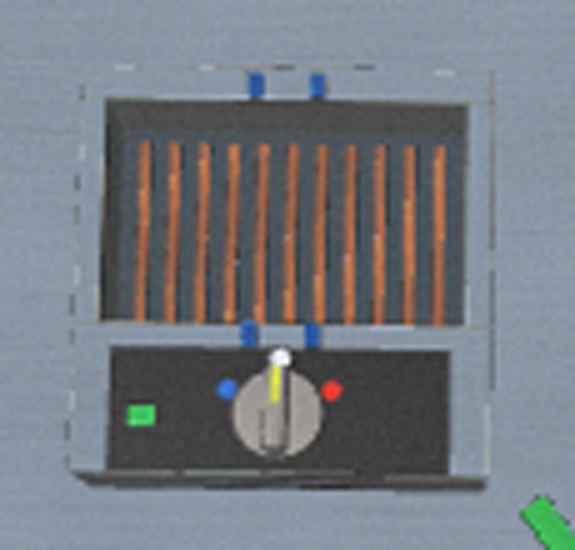

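View pics/s1.png

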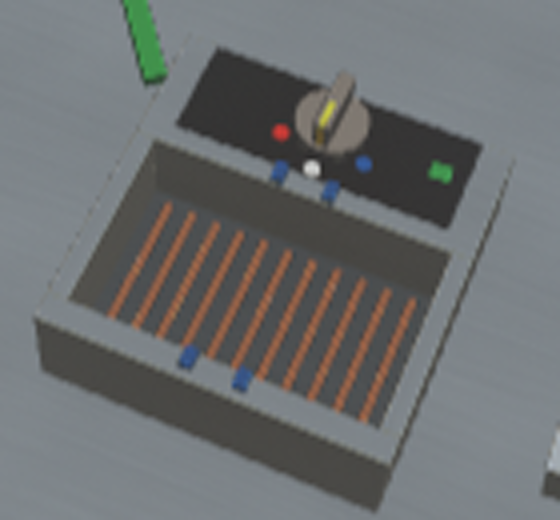

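View pics/b1.png

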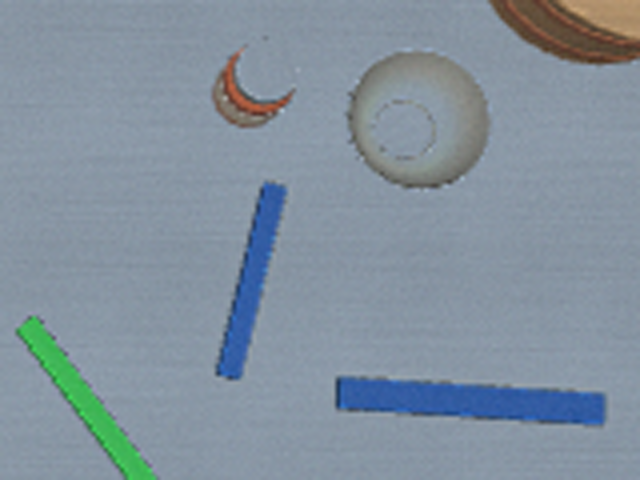

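The short blue bar measures 201x22 mm, which matches 204x24; the other blue one is about 265x31. Next I'll fit the warmer frame from the dots and stops in both views.

```bash
cat > fit.py <<'E'
from h import *
from scipy.optimize import least_squares
import sys
def comps(d,roi,lo,hi,amin=3):
    hsv=cv2.cvtColor(d['image'],cv2.COLOR_RGB2HSV)
    m=cv2.inRange(hsv,lo,hi); k,_,st,ce=cv2.connectedComponentsWithStats(m)
    return [(ce[i],st[i,4]) for i in range(1,k) if st[i,4]>=amin and roi[0]<ce[i][0]<roi[2] and roi[1]<ce[i][1]<roi[3]]
E
python3 - <<'E'
from fit import *
for n,roi in [('top',(230,120,345,230)),('scene',(275,175,415,305))]:
    d=get(n)
    print(n)
    for nm,lo,hi in [('blue',(105,110,60),(125,255,255)),('white',(0,0,200),(180,40,255)),('red',(0,150,100),(8,255,255)),('red2',(170,150,100),(180,255,255)),('yel',(22,80,90),(38,255,255)),('dark',(0,0,0),(180,90,65))]:
        for c,a in comps(d,roi,lo,hi): print(nm,np.round(c,2),a,np.round(onz(d,*c,.12)*1000,1))
E
```

```text
top
blue [281.  136.5] 12 [697.1 123.9 120. ]
blue [293.  136.5] 12 [697.6  77.2 120. ]
blue [279.15 186.  ] 13 [501.3 126.8 120. ]
blue [291.92 186.31] 13 [500.6  78.  120. ]
blue [274.71 197.5 ] 14 [456.8 142.6 120. ]
white [285.67 191.11] 9 [481.8 101.5 120. ]
red [295.62 197.62] 13 [457.1  63.2 120. ]
yel [284.47 196.27] 15 [461.9 105.7 120. ]
dark [251.12 151.41] 17 [636.1 238.1 120. ]
dark [250.82 173.29] 34 [549.8 236.4 120. ]
dark [257.8 192. ] 46 [477.3 207.5 120. ]
dark [273.32 192.97] 77 [474.2 148.3 120. ]
dark [306.15 200.65] 444 [445.8  22.9 120. ]
dark [258.12 199.25] 8 [449.5 205.4 120. ]
dark [269.3  200.75] 20 [444.1 162.9 120. ]
dark [274.11 203.44] 9 [433.9 144.4 120. ]
dark [275.71 208.29] 7 [415.5 137.9 120. ]
dark [265.67 209.  ] 3 [412.4 175.8 120. ]
dark [290.67 210.33] 3 [408.2  81.1 120. ]
dark [281.88 212.75] 8 [398.7 114.2 120. ]
dark [286. 215.] 3 [390.3  98.4 120. ]
dark [290. 215.] 3 [390.4  83.3 120. ]
dark [282. 216.] 3 [386.4 113.5 120. ]
dark [296. 217.] 13 [383.1  60.5 120. ]
scene
blue [344.4  217.13] 15 [491.   72.9 120. ]
blue [365.38 215.38] 13 [453.8 138.2 120. ]
blue [357.29 222.14] 14 [491.6 122.1 120. ]
blue [321.6  263.87] 15 [689.8  72.4 120. ]
blue [335.06 269.22] 18 [689.4 120.6 120. ]
white [352.5 216.5] 4 [476.8  98.1 120. ]
red [344.62 207.62] 13 [453.5  58.5 120. ]
yel [356.13 203.33] 15 [419.4  89.6 120. ]
dark [356.93 209.17] 1205 [441.6 101.3 120. ]
dark [356. 209.] 3 [442.3  98.  120. ]
```

apply_moves(
  plan=[
    {"tx":250,"ty":-380,"tz":80,"jaw":1},
    {"tx":250,"ty":-380,"tz":80},
    {"tx":250,"ty":-380,"tz":80},
    {"tx":250,"ty":-380,"tz":80},
    {"tx":250,"ty":-380,"tz":80},
    {"tx":250,"ty":-380,"tz":80},
    {"tx":250,"ty":-380,"tz":80},
    {"tx":250,"ty":-380,"tz":80},
    {"tx":250,"ty":-380,"tz":80},
    {"tx":250,"ty":-380,"tz":80},
  ],
)

```text
validation failed for argument at $.pl...
```

apply_moves(
  plan=[
    {"tx":50,"ty":-76,"tz":80,"rx":0,"ry":0,"rz":0,"jaw":1},
    {"tx":100,"ty":-152,"tz":80,"rx":0,"ry":0,"rz":0,"jaw":1},
  ],
)

```text
time_s: 0.55
position: [0.1834, 0.4619, 0.2589]
tool_rot: [[-0.969, 0.245, 0.001], [0.245, 0.969, 0.001], [-0.001, 0.002, -1.0]]
ft_force: [0.9, -0.1, 0.7]
grip_width: 0.0853
```

apply_moves(
  plan=[
    {"tx":207,"ty":-312,"tz":40,"rx":0,"ry":0,"rz":0,"jaw":1},
    {"tx":207,"ty":-312,"tz":40,"rx":0,"ry":0,"rz":0,"jaw":1},
    {"tx":207,"ty":-312,"tz":40,"rx":0,"ry":0,"rz":0,"jaw":1},
    {"tx":207,"ty":-312,"tz":40,"rx":0,"ry":0,"rz":0,"jaw":1},
    {"tx":207,"ty":-312,"tz":40,"rx":0,"ry":0,"rz":0,"jaw":1},
    {"tx":207,"ty":-312,"tz":40,"rx":0,"ry":0,"rz":0,"jaw":1},
    {"tx":207,"ty":-312,"tz":40,"rx":0,"ry":0,"rz":0,"jaw":1},
    {"tx":207,"ty":-312,"tz":40,"rx":0,"ry":0,"rz":0,"jaw":1},
    {"tx":207,"ty":-312,"tz":40,"rx":0,"ry":0,"rz":0,"jaw":1},
  ],
)

```text
time_s: 1.45
position: [0.3921, 0.1474, 0.2989]
tool_rot: [[-0.968, 0.25, 0.001], [0.25, 0.968, 0.001], [-0.001, 0.001, -1.0]]
ft_force: [-0.3, 0.9, 0.5]
grip_width: 0.0856
```

Run:
```python
from h import *
d=get('wrist','w2.png'); o=env.observe(); print(o['position'],o['q'],o['time_s'],d['world_from_camera'])
```

```text
[0.39104528 0.14876575 0.29882179] [ 4.46535275e+00  4.91154478e+00  8.24280768e+01  7.56128994e-02
  9.26086380e+01 -7.11437041e+01] 1.5 [[ 0.24884216 -0.92333991 -0.29243973  0.31662167]
 [ 0.96854332  0.23759906  0.07396301  0.16603265]
 [ 0.0011904  -0.30164566  0.95341936  0.4623865 ]
 [ 0.          0.          0.          1.        ]]
```

View pics/w2.png

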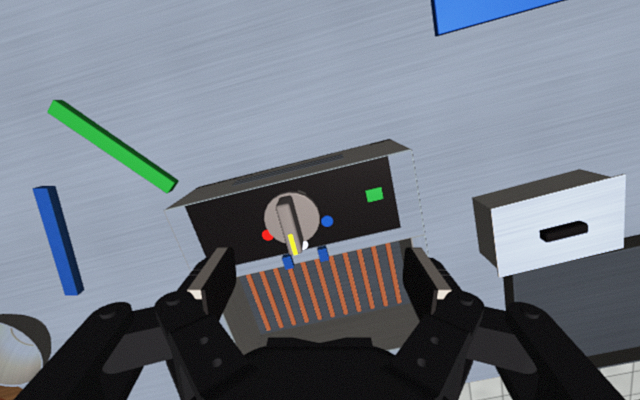

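The wrist view shows the warmer with its red dot at (267,236), blue dot at (327,221), white dot at (305,245) and near stops at (288,262) and (323,254). I'll measure them as a third view.

Run:
```python
from fit import *
d=get('wrist')
roi=(180,180,420,300)
for nm,lo,hi in [('blue',(105,110,60),(125,255,255)),('white',(0,0,200),(180,40,255)),('red',(0,150,100),(8,255,255)),('yel',(22,80,90),(38,255,255))]:
    for c,a in comps(d,roi,lo,hi,8): print(nm,np.round(c,2),a,np.round(onz(d,*c,.12)*1000,1),np.round(onz(d,*c,.1725)*1000,1))
hsv=cv2.cvtColor(d['image'],cv2.COLOR_RGB2HSV); m=cv2.inRange(hsv,(105,130,40),(125,255,255))
cs,_=cv2.findContours(m[:,:120],cv2.RETR_EXTERNAL,cv2.CHAIN_APPROX_NONE); c=max(cs,key=cv2.contourArea)
P=np.array([onz(d,u,v,.018)[:2] for u,v in c[:,0]],np.float32); print(cv2.minAreaRect(P))
i=d['image'][180:280,230:350]; cv2.imwrite('pics/k2.png',cv2.cvtColor(cv2.resize(i,None,fx=6,fy=6,interpolation=cv2.INTER_CUBIC),cv2.COLOR_RGB2BGR))
```

```text
blue [325.73 221.85] 129 [457.4 140.4 120. ] [435.7 144.5 172.5]
blue [321.82 254.78] 136 [502.1 124.  120. ] [473.5 130.6 172.5]
blue [286.47 262.61] 137 [501.7  75.1 120. ] [473.2  89.2 172.5]
white [303.69 245.86] 35 [483.3 104.1 120. ] [457.6 113.8 172.5]
white [196.08 293.41] 73 [517.1 -60.4 120. ] [486.2 -25.5 172.5]
red [265.66 236.27] 90 [457.7  59.7 120. ] [435.9  76.2 172.5]
yel [291.33 245.05] 126 [478.2  88.6 120. ] [453.2 100.7 172.5]
((0.4270998537540436, -0.31788384914398193), (0.036520715802907944, 0.20345570147037506), 75.20626068115234)
```

View pics/k2.png

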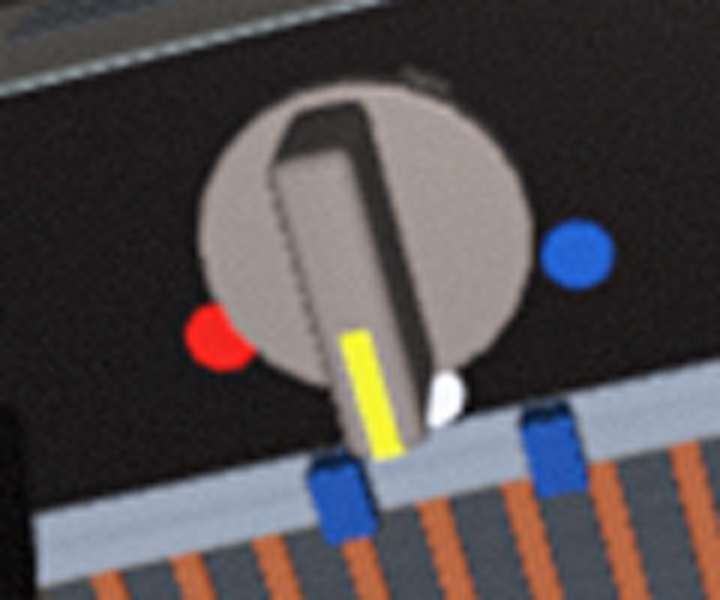

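Averaged over the three views, the seat is at about (596.5, 100.5) with yaw about -0.3°, and the knob axis is at about (437, 101). The bar is at (427, -326.5) with yaw -15°.

apply_moves(
  plan=[
    {"tx":36,"ty":-475,"tz":-130,"rx":0,"ry":0,"rz":-0.01,"jaw":1},
    {"tx":36,"ty":-475,"tz":-130,"rx":0,"ry":0,"rz":-0.01,"jaw":1},
    {"tx":36,"ty":-475,"tz":-130,"rx":0,"ry":0,"rz":-0.01,"jaw":1},
    {"tx":36,"ty":-475,"tz":-130,"rx":0,"ry":0,"rz":-0.01,"jaw":1},
    {"tx":36,"ty":-475,"tz":-130,"rx":0,"ry":0,"rz":-0.01,"jaw":1},
    {"tx":36,"ty":-475,"tz":-130,"rx":0,"ry":0,"rz":-0.01,"jaw":1},
    {"tx":36,"ty":-475,"tz":-130,"rx":0,"ry":0,"rz":-0.01,"jaw":1},
    {"tx":36,"ty":-475,"tz":-130,"rx":0,"ry":0,"rz":-0.01,"jaw":1},
    {"tx":36,"ty":-475,"tz":-130,"rx":0,"ry":0,"rz":-0.01,"jaw":1},
    {"tx":36,"ty":-475,"tz":-130,"rx":0,"ry":0,"rz":-0.01,"jaw":1},
    {"tx":36,"ty":-475,"tz":-130,"rx":0,"ry":0,"rz":-0.01,"jaw":1},
  ],
)

```text
time_s: 2.65
position: [0.4265, -0.328, 0.1666]
tool_rot: [[-0.966, 0.259, -0.001], [0.259, 0.966, 0.003], [0.002, 0.003, -1.0]]
ft_force: [0.2, 1.0, 0.3]
grip_width: 0.0858
```

Run:
```python
from h import *
d=get('wrist','w3.png'); o=env.observe(); print(o['position'],o['tool_rot'],o['time_s'])
hsv=cv2.cvtColor(d['image'],cv2.COLOR_RGB2HSV); m=cv2.inRange(hsv,(105,130,40),(125,255,255))
cs,_=cv2.findContours(m,cv2.RETR_EXTERNAL,cv2.CHAIN_APPROX_NONE)
for c in cs:
  if cv2.contourArea(c)<100: continue
  P=np.array([onz(d,u,v,.018)[:2] for u,v in c[:,0]],np.float32); print(c[:,0].mean(0),cv2.minAreaRect(P))
```

```text
[ 0.42656963 -0.32578397  0.16746835] [[-9.66301756e-01  2.57410791e-01 -7.74917626e-04]
 [ 2.57406964e-01  9.66297385e-01  3.31952495e-03]
 [ 1.60328242e-03  3.00819359e-03 -9.99994190e-01]] 2.7
[319.46015424 168.3496144 ] ((0.4268343150615692, -0.3277741074562073), (0.022921038791537285, 0.20089805126190186), 75.27536010742188)
[106.22131148 118.53688525] ((0.3074449896812439, -0.5322107076644897), (0.24953317642211914, 0.03147944062948227), 86.89802551269531)
```

View pics/w3.png

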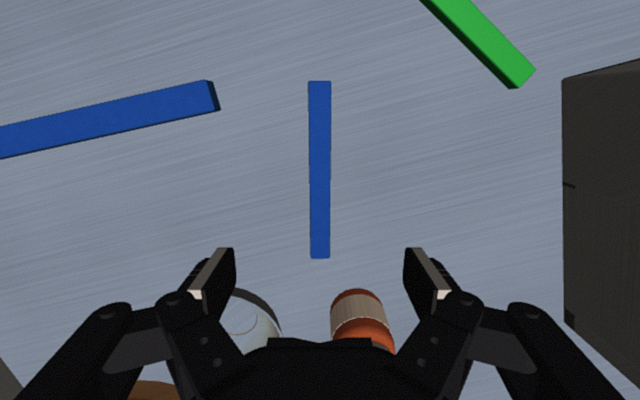

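The crop confirms the choice: the short blue bar is centred at (319,168) between the fingers, measuring 201x23 mm. The long blue one is at (106,118), the green one at the upper right, and the jar at (360,320). Descending.

apply_moves(
  plan=[
    {"tx":0,"ty":-1.5,"tz":-50,"rx":0,"ry":0,"rz":-0.003,"jaw":1},
    {"tx":0,"ty":-1.5,"tz":-100,"rx":0,"ry":0,"rz":-0.003,"jaw":1},
    {"tx":0,"ty":-1.5,"tz":-135,"rx":0,"ry":0,"rz":-0.003,"jaw":1},
    {"tx":0,"ty":-1.5,"tz":-155,"rx":0,"ry":0,"rz":-0.003,"jaw":1},
    {"tx":0,"ty":-1.5,"tz":-162,"rx":0,"ry":0,"rz":-0.003,"jaw":1},
    {"tx":0,"ty":-1.5,"tz":-162,"rx":0,"ry":0,"rz":-0.003,"jaw":1},
  ],
)

```text
time_s: 3.3
position: [0.4271, -0.326, 0.0057]
tool_rot: [[-0.966, 0.259, -0.001], [0.259, 0.966, 0.004], [0.002, 0.003, -1.0]]
ft_force: [-0.1, -0.6, 0.4]
grip_width: 0.0852
```

apply_moves(
  plan=[
    {"tx":0,"ty":0,"tz":0,"rx":0,"ry":0,"rz":0,"jaw":-1},
    {"tx":0,"ty":0,"tz":0,"rx":0,"ry":0,"rz":0,"jaw":-1},
    {"tx":0,"ty":0,"tz":0,"rx":0,"ry":0,"rz":0,"jaw":-1},
    {"tx":0,"ty":0,"tz":0,"rx":0,"ry":0,"rz":0,"jaw":-1},
    {"tx":0,"ty":0,"tz":0,"rx":0,"ry":0,"rz":0,"jaw":-1},
    {"tx":0,"ty":0,"tz":0,"rx":0,"ry":0,"rz":0,"jaw":-1},
    {"tx":0,"ty":0,"tz":0,"rx":0,"ry":0,"rz":0,"jaw":-1},
    {"tx":0,"ty":0,"tz":0,"rx":0,"ry":0,"rz":0,"jaw":-1},
  ],
  grip_force=60,
)

```text
time_s: 4.1
position: [0.427, -0.326, 0.0056]
tool_rot: [[-0.966, 0.259, -0.001], [0.259, 0.966, 0.004], [0.002, 0.004, -1.0]]
ft_force: [-0.3, 0.1, 0.4]
grip_width: 0.0002
```

The fingers closed completely, so the grasp missed. Looking.

Run:
```python
from h import *
get('wrist','w4.png'); d=get('scene','s4.png');t=get('top','t4.png')
a=d['image'][120:240,180:330]; b=t['image'][150:260,330:480]
f=lambda i:cv2.cvtColor(cv2.resize(i,(600,440),interpolation=cv2.INTER_CUBIC),cv2.COLOR_RGB2BGR)
cv2.imwrite('pics/a4.png',f(a));cv2.imwrite('pics/b4.png',f(b))
```

```text
(no output)
```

View pics/w4.png

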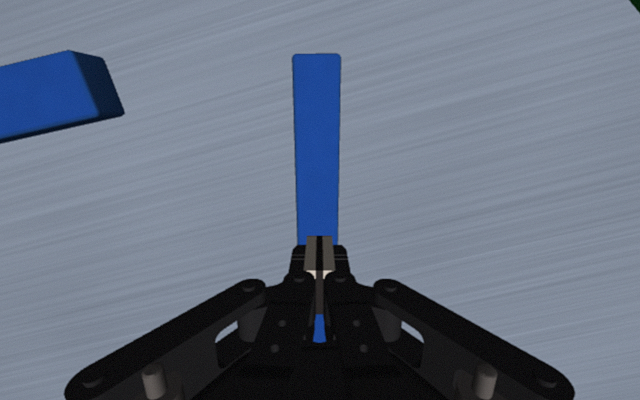

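View pics/a4.png

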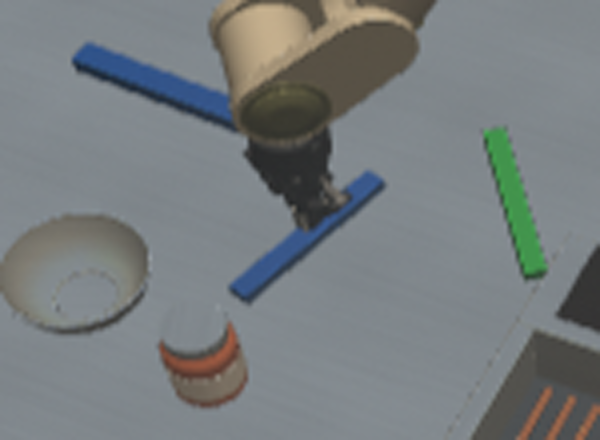

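View pics/b4.png

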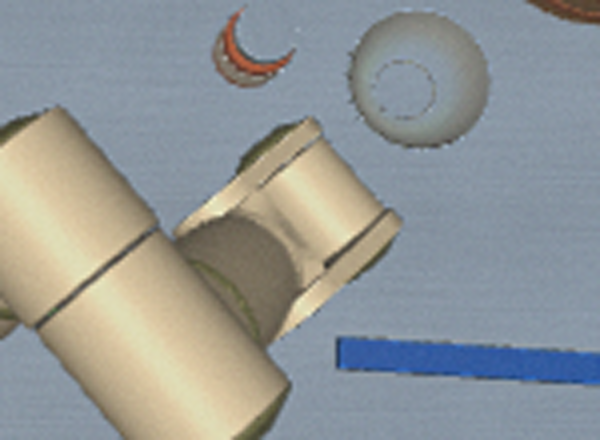

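The wrist view shows the jaws shut on top of the bar, which is undisturbed. Open, the tips sit farther back, so they never got below the bar's top. I'll lift, preset the jaws to about 45 mm so they are swung forward, and descend again.

apply_moves(
  plan=[
    {"tx":0,"ty":0,"tz":25,"rx":0,"ry":0,"rz":0,"jaw":-1},
    {"tx":0,"ty":0,"tz":60,"rx":0,"ry":0,"rz":0,"jaw":0.1},
    {"tx":0,"ty":0,"tz":60,"rx":0,"ry":0,"rz":0,"jaw":0.1},
    {"tx":0,"ty":0,"tz":60,"rx":0,"ry":0,"rz":0,"jaw":0.1},
    {"tx":0,"ty":0,"tz":60,"rx":0,"ry":0,"rz":0,"jaw":0.1},
  ],
)

```text
time_s: 4.75
position: [0.4267, -0.3256, 0.0648]
tool_rot: [[-0.966, 0.259, -0.002], [0.259, 0.966, 0.005], [0.003, 0.004, -1.0]]
ft_force: [0.1, -0.3, 0.4]
grip_width: 0.047
```

Run:
```python
from h import *
d=get('wrist','w5.png'); o=env.observe(); print(o['position'],o['ft_force'],o['grip_width'])
hsv=cv2.cvtColor(d['image'],cv2.COLOR_RGB2HSV); m=cv2.inRange(hsv,(105,130,40),(125,255,255))
cs,_=cv2.findContours(m,cv2.RETR_EXTERNAL,cv2.CHAIN_APPROX_NONE)
for c in cs:
  if cv2.contourArea(c)<100: continue
  P=np.array([onz(d,u,v,.018)[:2] for u,v in c[:,0]],np.float32); print(c[:,0].mean(0),cv2.minAreaRect(P))
print(proj(d,o['position']),proj(d,o['position']+[0,0,.013]))
```

```text
[ 0.42666765 -0.32556417  0.06464374] [0.45519191 0.3387601  0.35580416] 0.0470756637603481
[316.70383912 190.95795247] ((0.42601150274276733, -0.3275160789489746), (0.023099826648831367, 0.2002558708190918), 75.26070404052734)
[ 80.99092971 109.26984127] ((0.31095221638679504, -0.47086188197135925), (0.13220061361789703, 0.032272424548864365), 86.8894271850586)
[319.94314843 234.89900199] [320.11254905 244.53398751]
```

View pics/w5.png

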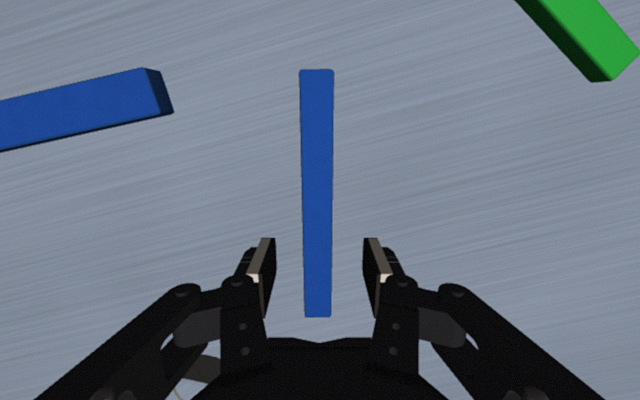

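apply_moves(
  plan=[
    {"tx":-0.5,"ty":-2,"tz":-35,"rx":-0.005,"ry":-0.001,"rz":0,"jaw":0.1},
    {"tx":-0.5,"ty":-2,"tz":-52,"rx":-0.005,"ry":-0.001,"rz":0,"jaw":0.1},
    {"tx":-0.5,"ty":-2,"tz":-62,"rx":-0.005,"ry":-0.001,"rz":0,"jaw":0.1},
    {"tx":-0.5,"ty":-2,"tz":-62,"rx":-0.005,"ry":-0.001,"rz":0,"jaw":0.1},
  ],
)

```text
time_s: 5.2
position: [0.4256, -0.327, 0.0012]
tool_rot: [[-0.966, 0.259, -0.003], [0.259, 0.966, 0.003], [0.004, 0.002, -1.0]]
ft_force: [-0.2, -0.3, 0.6]
grip_width: 0.047
```

apply_moves(
  plan=[
    {"tx":0,"ty":0,"tz":0,"rx":0,"ry":0,"rz":0,"jaw":-1},
    {"tx":0,"ty":0,"tz":0,"rx":0,"ry":0,"rz":0,"jaw":-1},
    {"tx":0,"ty":0,"tz":0,"rx":0,"ry":0,"rz":0,"jaw":-1},
    {"tx":0,"ty":0,"tz":0,"rx":0,"ry":0,"rz":0,"jaw":-1},
    {"tx":0,"ty":0,"tz":0,"rx":0,"ry":0,"rz":0,"jaw":-1},
    {"tx":0,"ty":0,"tz":0,"rx":0,"ry":0,"rz":0,"jaw":-1},
  ],
  grip_force=60,
)

```text
time_s: 5.8
position: [0.4257, -0.327, 0.0014]
tool_rot: [[-0.966, 0.259, -0.003], [0.259, 0.966, 0.003], [0.004, 0.002, -1.0]]
ft_force: [0.5, -0.6, 0.1]
grip_width: -0.0003
```

Run:
```python
from h import *
d=get('wrist','w6.png');s=get('scene'); o=env.observe()
print(o['position'],proj(d,o['position']),proj(s,o['position']),proj(s,o['position']+[0,0,.018]))
a=s['image'][140:220,220:310]
cv2.imwrite('pics/a6.png',cv2.cvtColor(cv2.resize(a,None,fx=8,fy=7,interpolation=cv2.INTER_CUBIC),cv2.COLOR_RGB2BGR))
hsv=cv2.cvtColor(d['image'],cv2.COLOR_RGB2HSV); m=cv2.inRange(hsv,(105,130,40),(125,255,255))
for r in (60,100,150,200,230,240): 
  x=np.where(m[r,280:360])[0]+280; print(r,x.min() if len(x) else None,x.max() if len(x) else None)
```

```text
[ 0.42564747 -0.32697609  0.00127083] [319.95917158 234.93921066] [257.56079159 185.47838919] [257.04002396 182.86291753]
60 294 343
100 295 342
150 297 341
200 298 340
230 299 339
240 299 339
```

View pics/w6.png

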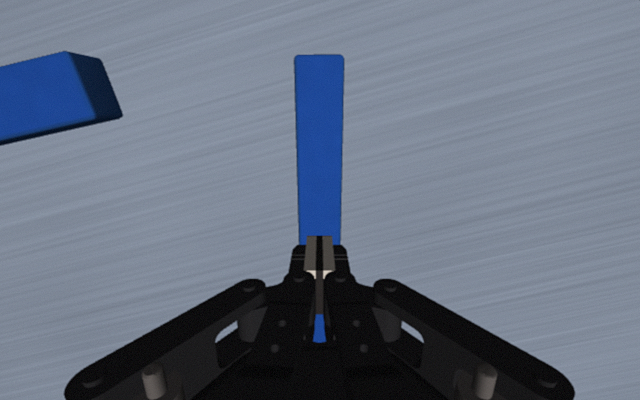

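View pics/a6.png

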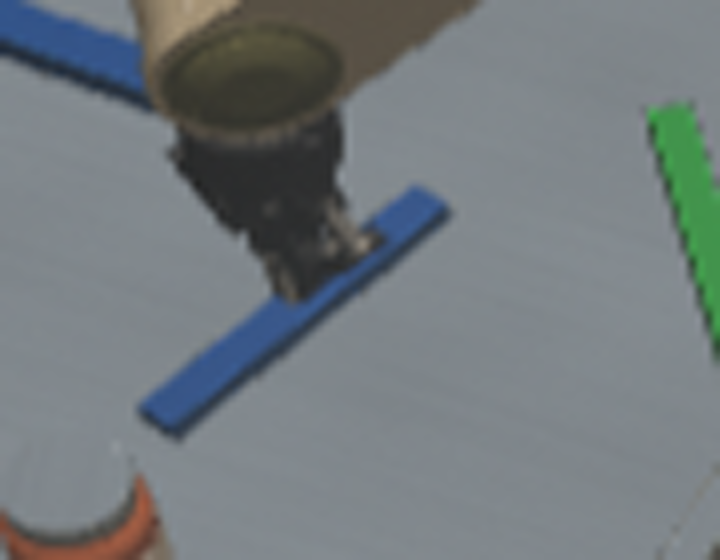

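Missed again, with no force, even though the TCP reads z = 1.3 mm. Something is inconsistent about height. I'll triangulate the bar's top from the wrist views taken at different heights.

Run:
```python
from h import *
from scipy.spatial.transform import Rotation as R
d=get('wrist'); o=env.observe()
Tt=np.eye(4);Tt[:3,:3]=o['tool_rot'];Tt[:3,3]=o['position']
X=np.linalg.inv(Tt)@np.array(d['world_from_camera']); print(np.round(X,4))
K=np.array(d['intrinsics'])
def pose(p,yaw):
    T=np.eye(4);T[:3,:3]=np.array(yaw);T[:3,3]=p;return T
poses={'w3':pose([0.42656963,-0.32578397,0.16746835],[[-.9663,.2574,-.0008],[.2574,.9663,.0033],[.0016,.0030,-1]]),
'w5':pose([0.42666765,-0.32556417,0.06464374],[[-.966,.259,-.002],[.259,.966,.005],[.003,.004,-1]]),
'w6':Tt}
pts={}
for n in poses:
    im=cv2.imread(f'pics/{n}.png'); hsv=cv2.cvtColor(im,cv2.COLOR_BGR2HSV); m=cv2.inRange(hsv,(105,130,40),(125,255,255))
    mm=np.zeros_like(m); mm[:,285:350]=m[:,285:350]; mm[245 if n=='w6' else 399:]=0
    ys,xs=np.where(mm); r0,r1=ys.min(),ys.max()
    e=[]
    for r in (r0+4,r1-3): x=xs[ys==r]; e.append((x.min()-.5,x.max()+.5,))
    pts[n]=((xs[ys==r0+1].mean(),r0-.5),(xs[ys==r1-1].mean(),r1+.5)); print(n,r0,r1,e,pts[n])
def rr(n,uv):
    T=poses[n]@X; c=np.linalg.inv(K)@np.array([*uv,1.]); c=np.array([c[0],-c[1],-c[2]]);return T[:3,3],T[:3,:3]@c
def tri(L):
    A=[];b=[]
    for o,r in L:
        r=r/np.linalg.norm(r);P=np.eye(3)-np.outer(r,r);A.append(P);b.append(P@o)
    return np.linalg.lstsq(np.vstack(A),np.hstack(b),rcond=None)[0]
print('far',tri([rr('w3',pts['w3'][0]),rr('w6',pts['w6'][0])]),tri([rr('w3',pts['w3'][0]),rr('w5',pts['w5'][0])]))
print('near',tri([rr('w3',pts['w3'][1]),rr('w5',pts['w5'][1])]))
```

```text
[[ 1.100e-03  9.537e-01  3.006e-01  7.750e-02]
 [ 1.000e+00 -1.100e-03 -3.000e-04 -7.000e-04]
 [ 1.000e-04  3.006e-01 -9.537e-01 -1.635e-01]
 [ 0.000e+00  0.000e+00  0.000e+00  1.000e+00]]
w3 81 258 [(np.float64(307.5), np.float64(330.5)), (np.float64(310.5), np.float64(329.5))] ((np.float64(319.5), np.float64(80.5)), (np.float64(319.5), np.float64(258.5)))
w5 69 316 [(np.float64(298.5), np.float64(333.5)), (np.float64(304.5), np.float64(330.5))] ((np.float64(316.0), np.float64(68.5)), (np.float64(317.5), np.float64(316.5)))
w6 55 244 [(np.float64(294.5), np.float64(343.5)), (np.float64(298.5), np.float64(339.5))] ((np.float64(319.0), np.float64(54.5)), (np.float64(319.0), np.float64(244.5)))
far [ 0.32876889 -0.30060283  0.01213248] [ 0.33037944 -0.301125    0.03139384]
near [ 0.52805967 -0.35330151  0.01250705]
```

Run:
```python
from h import *
d=get('wrist');s=get('scene');o=env.observe()
L=[ray(d,319.5,236.5)]
def tri(L):
    A=[];b=[]
    for o,r in L:
        r=r/np.linalg.norm(r);P=np.eye(3)-np.outer(r,r);A.append(P);b.append(P@o)
    return np.linalg.lstsq(np.vstack(A),np.hstack(b),rcond=None)[0]
for uv in [(261.5,178.6),(258,182),(265,176)]: print(uv,tri(L+[ray(s,*uv)]))
for z in (.0013,.018,.03): print(z,proj(s,[*o['position'][:2],z]),proj(s,[o['position'][0]-.011*.966,o['position'][1]+.011*.259,z]),proj(s,[o['position'][0]+.011*.966,o['position'][1]-.011*.259,z]))
```

```text
(261.5, 178.6) [ 0.40937147 -0.31894231  0.03431435]
(258, 182) [ 0.41918293 -0.32590977  0.01751278]
(265, 176) [ 0.40112774 -0.31206322  0.0476187 ]
0.0013 [257.56206285 185.46482312] [259.4330282  183.75888756] [255.68089111 187.18006481]
0.018 [257.07922024 183.03966288] [258.96655734 181.3266354 ] [255.18150417 184.76211076]
0.03 [256.72742954 181.27273341] [258.62670767 179.55460591] [254.81764571 183.00036459]
```

apply_moves(
  plan=[
    {"tx":0,"ty":0,"tz":40,"rx":0,"ry":0,"rz":0,"jaw":-1},
    {"tx":0,"ty":0,"tz":40,"rx":0,"ry":0,"rz":0,"jaw":-1},
    {"tx":0,"ty":0,"tz":40,"rx":0,"ry":0,"rz":0,"jaw":-1},
  ],
)

```text
time_s: 6.35
position: [0.4258, -0.3272, 0.0417]
tool_rot: [[-0.966, 0.259, -0.002], [0.259, 0.966, 0.002], [0.003, 0.001, -1.0]]
ft_force: [0.3, 0.0, -0.9]
grip_width: 0.0001
```

Run:
```python
from h import *
d=get('wrist','w7.png');s=get('scene'); o=env.observe()
a=s['image'][140:220,220:310]
cv2.imwrite('pics/a7.png',cv2.cvtColor(cv2.resize(a,None,fx=8,fy=7,interpolation=cv2.INTER_CUBIC),cv2.COLOR_RGB2BGR))
print(o['position'],o['ft_force'],o['grip_width'],proj(s,o['position']))
```

```text
[ 0.42528478 -0.32656922  0.04052751] [-0.36965216  0.04172269 -0.85910683] -1.6422834637274373e-05 [256.54724517 179.68172641]
```

View pics/w7.png

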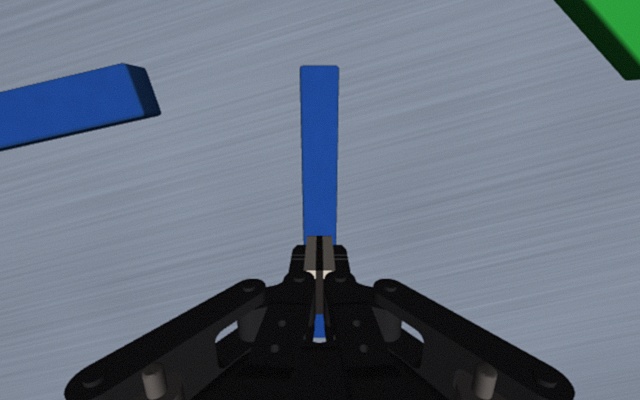

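View pics/a7.png

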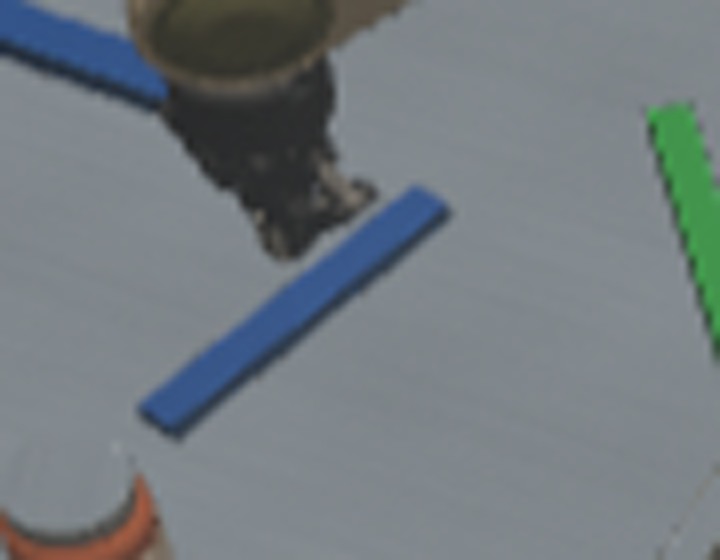

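After a 40 mm lift, the fingertips in the scene view (about (256,177)) sit about 15-18 mm above where the reported TCP projects (256.5,179.7). So the real fingertips are higher than the stated TCP, which explains the miss. I'll open to 47 mm and go lower in small steps, watching the force.

apply_moves(
  plan=[
    {"tx":0,"ty":0,"tz":0,"rx":0,"ry":0,"rz":0,"jaw":0.1},
    {"tx":0,"ty":0,"tz":0,"rx":0,"ry":0,"rz":0,"jaw":0.1},
    {"tx":0,"ty":0,"tz":0,"rx":0,"ry":0,"rz":0,"jaw":0.1},
    {"tx":0,"ty":0,"tz":-20,"rx":0,"ry":0,"rz":0,"jaw":0.1},
    {"tx":0,"ty":0,"tz":-40,"rx":0,"ry":0,"rz":0,"jaw":0.1},
    {"tx":0,"ty":0,"tz":-44,"rx":0,"ry":0,"rz":0,"jaw":0.1},
    {"tx":0,"ty":0,"tz":-44,"rx":0,"ry":0,"rz":0,"jaw":0.1},
  ],
)

```text
time_s: 7.15
position: [0.4251, -0.3264, -0.0038]
tool_rot: [[-0.966, 0.259, -0.005], [0.259, 0.966, 0.005], [0.006, 0.003, -1.0]]
ft_force: [0.2, -0.2, -0.3]
grip_width: 0.047
```

apply_moves(
  plan=[
    {"tx":0,"ty":0,"tz":-3,"rx":0,"ry":0,"rz":0,"jaw":0.1},
    {"tx":0,"ty":0,"tz":-3,"rx":0,"ry":0,"rz":0,"jaw":0.1},
  ],
)

```text
time_s: 7.35
position: [0.4253, -0.3266, -0.0064]
tool_rot: [[-0.966, 0.259, -0.005], [0.259, 0.966, 0.004], [0.006, 0.003, -1.0]]
ft_force: [-0.0, -0.6, 0.0]
grip_width: 0.0467
```

apply_moves(
  plan=[
    {"tx":0,"ty":0,"tz":-3,"rx":0,"ry":0,"rz":0,"jaw":0.1},
    {"tx":0,"ty":0,"tz":-3,"rx":0,"ry":0,"rz":0,"jaw":0.1},
  ],
)

```text
time_s: 7.55
position: [0.4253, -0.3266, -0.0094]
tool_rot: [[-0.966, 0.259, -0.004], [0.259, 0.966, 0.004], [0.005, 0.003, -1.0]]
ft_force: [0.0, 0.6, -0.3]
grip_width: 0.047
```

Confirmed: there's still no contact at a reported z of -9 mm. Two more steps, then close.

apply_moves(
  plan=[
    {"tx":0,"ty":-0.5,"tz":-3,"rx":-0.004,"ry":-0.004,"rz":0,"jaw":0.1},
    {"tx":0,"ty":-0.5,"tz":-3,"rx":-0.004,"ry":-0.004,"rz":0,"jaw":0.1},
  ],
)

```text
time_s: 7.75
position: [0.4251, -0.327, -0.0126]
tool_rot: [[-0.966, 0.259, -0.001], [0.259, 0.966, 0.0], [0.001, 0.0, -1.0]]
ft_force: [0.3, -0.0, -0.3]
grip_width: 0.0469
```

apply_moves(
  plan=[
    {"tx":0,"ty":0,"tz":0,"rx":0,"ry":0,"rz":0,"jaw":-1},
    {"tx":0,"ty":0,"tz":0,"rx":0,"ry":0,"rz":0,"jaw":-1},
    {"tx":0,"ty":0,"tz":0,"rx":0,"ry":0,"rz":0,"jaw":-1},
    {"tx":0,"ty":0,"tz":0,"rx":0,"ry":0,"rz":0,"jaw":-1},
    {"tx":0,"ty":0,"tz":0,"rx":0,"ry":0,"rz":0,"jaw":-1},
  ],
  grip_force=60,
)

```text
time_s: 8.25
position: [0.4252, -0.327, -0.0123]
tool_rot: [[-0.966, 0.259, -0.001], [0.259, 0.966, 0.0], [0.001, 0.0, -1.0]]
ft_force: [-1.1, 2.5, 4.7]
grip_width: 0.0222
```

Gripped, with the opening at 22 mm. Lifting a little and checking.

apply_moves(
  plan=[
    {"tx":0,"ty":0,"tz":15,"rx":0,"ry":0,"rz":0,"jaw":-1},
    {"tx":0,"ty":0,"tz":40,"rx":0,"ry":0,"rz":0,"jaw":-1},
    {"tx":0,"ty":0,"tz":80,"rx":0,"ry":0,"rz":0,"jaw":-1},
    {"tx":0,"ty":0,"tz":80,"rx":0,"ry":0,"rz":0,"jaw":-1},
  ],
)

```text
time_s: 8.65
position: [0.4267, -0.3286, 0.0715]
tool_rot: [[-0.966, 0.259, 0.004], [0.259, 0.966, -0.006], [-0.006, -0.004, -1.0]]
ft_force: [0.1, -0.2, -3.6]
grip_width: 0.0221
```

Run:
```python
from h import *
d=get('wrist','w8.png');s=get('scene'); o=env.observe()
a=s['image'][120:220,200:310]
cv2.imwrite('pics/a8.png',cv2.cvtColor(cv2.resize(a,None,fx=6,fy=6,interpolation=cv2.INTER_CUBIC),cv2.COLOR_RGB2BGR))
print(o['position'],o['ft_force'],o['wrist_torque'],o['grip_width'],proj(s,o['position']))
```

```text
[ 0.42503475 -0.32680144  0.06740057] [ 0.0327532  -0.12616097 -4.47213844] [0.05439658 0.05611776 0.0221932 ] 0.022135431149436238 [255.71633334 175.54122482]
```

View pics/w8.png

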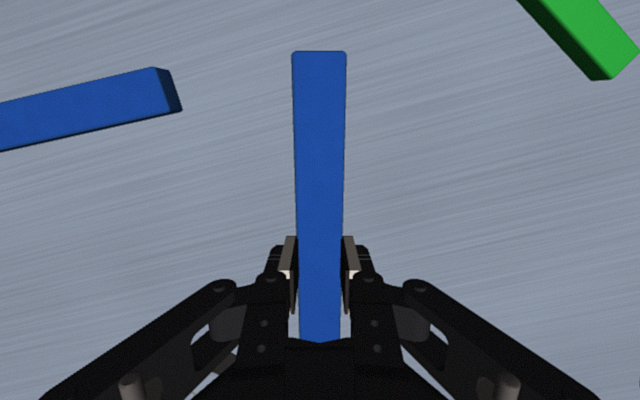

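View pics/a8.png

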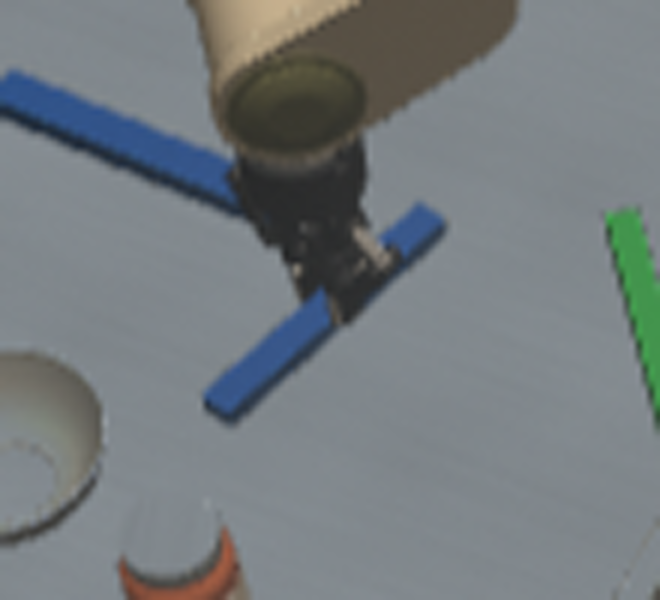

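The bar is held, with 4.5 N on the wrist and the far end at (319,51) in the wrist view. Its underside is about 12 mm above the reported TCP z. Carrying it high to above the seat.

apply_moves(
  plan=[
    {"tx":0,"ty":0,"tz":50,"rx":0,"ry":0,"rz":0,"jaw":-1},
    {"tx":0,"ty":0,"tz":100,"rx":0,"ry":0,"rz":0,"jaw":-1},
    {"tx":0,"ty":0,"tz":130,"rx":0,"ry":0,"rz":0,"jaw":-1},
    {"tx":15,"ty":40,"tz":140,"rx":0,"ry":0,"rz":0.026,"jaw":-1},
    {"tx":32,"ty":80,"tz":140,"rx":0,"ry":0,"rz":0.05,"jaw":-1},
    {"tx":48,"ty":120,"tz":140,"rx":0,"ry":0,"rz":0.075,"jaw":-1},
    {"tx":64,"ty":160,"tz":140,"rx":0,"ry":0,"rz":0.1,"jaw":-1},
    {"tx":80,"ty":200,"tz":140,"rx":0,"ry":0,"rz":0.125,"jaw":-1},
    {"tx":96,"ty":240,"tz":140,"rx":0,"ry":0,"rz":0.15,"jaw":-1},
    {"tx":112,"ty":280,"tz":140,"rx":0,"ry":0,"rz":0.175,"jaw":-1},
    {"tx":128,"ty":320,"tz":140,"rx":0,"ry":0,"rz":0.2,"jaw":-1},
    {"tx":144,"ty":360,"tz":140,"rx":0,"ry":0,"rz":0.225,"jaw":-1},
  ],
)

```text
time_s: 9.95
position: [0.5689, 0.035, 0.2051]
tool_rot: [[-0.999, 0.036, -0.004], [0.036, 0.999, 0.001], [0.004, 0.0, -1.0]]
ft_force: [0.7, -0.6, -4.1]
grip_width: 0.0221
```

apply_moves(
  plan=[
    {"tx":13,"ty":33,"tz":-15,"rx":0,"ry":0,"rz":0.02,"jaw":-1},
    {"tx":26,"ty":65.5,"tz":-35,"rx":0,"ry":-0.004,"rz":0.032,"jaw":-1},
    {"tx":26,"ty":65.5,"tz":-35,"rx":0,"ry":-0.004,"rz":0.032,"jaw":-1},
    {"tx":26,"ty":65.5,"tz":-35,"rx":0,"ry":-0.004,"rz":0.032,"jaw":-1},
  ],
)

```text
time_s: 10.35
position: [0.5942, 0.101, 0.1675]
tool_rot: [[-1.0, 0.003, -0.005], [0.003, 1.0, 0.0], [0.005, 0.0, -1.0]]
ft_force: [0.3, -0.4, -3.3]
grip_width: 0.0218
```

Run:
```python
from h import *
d=get('wrist','w9.png');s=get('scene');t=get('top'); o=env.observe()
a=s['image'][165:305,270:420]
cv2.imwrite('pics/a9.png',cv2.cvtColor(cv2.resize(a,None,fx=4,fy=4,interpolation=cv2.INTER_CUBIC),cv2.COLOR_RGB2BGR))
print(o['position'],o['tool_rot'],o['ft_force'],o['wrist_torque'],o['grip_width'],proj(s,o['position']))
```

```text
[0.5948233  0.09956879 0.16991864] [[-9.99987070e-01  5.03016503e-03 -7.46967523e-04]
 [ 5.03001739e-03  9.99987330e-01  1.99396483e-04]
 [ 7.47961056e-04  1.95636646e-04 -9.99999701e-01]] [ 0.18130292 -0.16851131 -3.34437754] [ 0.01970928  0.05250403 -0.05032199] 0.021977173457799502 [340.82451985 236.48537972]
```

View pics/w9.png

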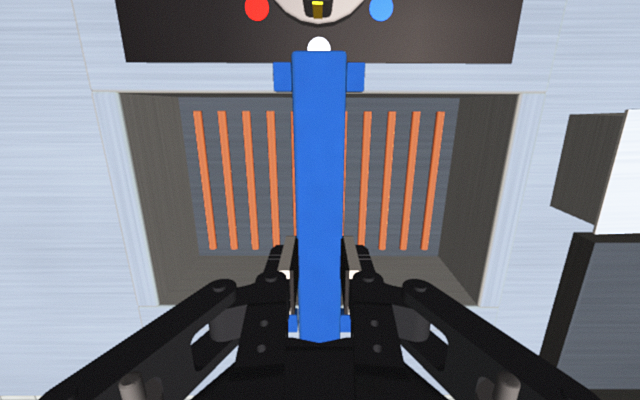

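View pics/a9.png

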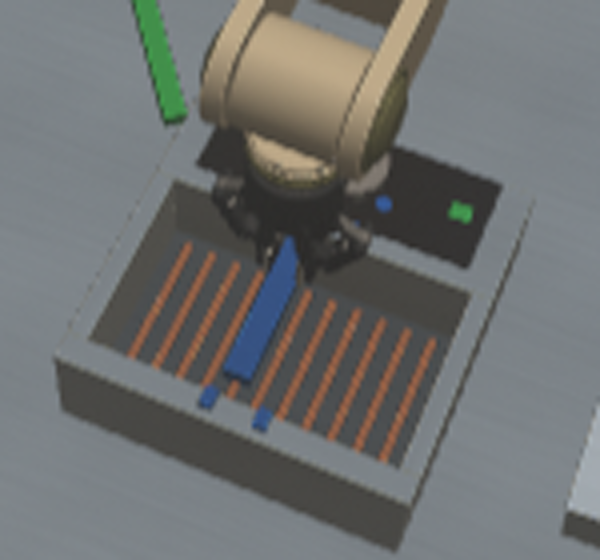

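The wrist view shows the bar centred between the near stops (columns 275-364, centre 319.5) and the far stops (293/346), and square. Next, the lengthwise position.

Run:
```python
from h import *
d=get('wrist'); o=env.observe(); z=o['position'][2]
print(o['position'])
print('bar end (z true)',onz(d,319.5,51,z+.0303))
for v in (62,92): print('stop row',v,onz(d,284,v,.13),onz(d,355,v,.13), onz(d,284,v,.12))
for u in (292.5,346.5): print(onz(d,u,55,z+.0303)) 
for u in (257,381): print('dot',onz(d,u,8,.12))
hsv=cv2.cvtColor(d['image'],cv2.COLOR_RGB2HSV); m=cv2.inRange(hsv,(100,130,40),(125,255,255))
print([ (r,np.where(m[r,250:400])[0].min()+250,np.where(m[r,250:400])[0].max()+250) for r in (52,56,60,64,68,76,84,90,94,320,325)])
print([(c,np.where(m[:110,c])[0].min(),np.where(m[:110,c])[0].max()) for c in (278,285,320,352,360)])
```

```text
[0.59490548 0.09950935 0.17023001]
bar end (z true) [0.49598447 0.09978687 0.20053001]
stop row 62 [0.49104097 0.07701115 0.13      ] [0.49122042 0.12285379 0.13      ] [0.48975226 0.07590733 0.12      ]
stop row 92 [0.50929208 0.07627536 0.13      ] [0.50947753 0.12346486 0.13      ] [0.5089003  0.07513539 0.12      ]
[0.49745898 0.08846665 0.20053001]
[0.49754749 0.11109704 0.20053001]
dot [0.4578379  0.05979595 0.12      ]
dot [0.45814861 0.1396893  0.12      ]
[(52, np.int64(293), np.int64(345)), (56, np.int64(291), np.int64(346)), (60, np.int64(291), np.int64(346)), (64, np.int64(275), np.int64(365)), (68, np.int64(275), np.int64(365)), (76, np.int64(276), np.int64(365)), (84, np.int64(276), np.int64(364)), (90, np.int64(292), np.int64(345)), (94, np.int64(292), np.int64(345)), (320, np.int64(288), np.int64(350)), (325, np.int64(288), np.int64(350))]
[(278, np.int64(61), np.int64(89)), (285, np.int64(61), np.int64(89)), (320, np.int64(51), np.int64(109)), (352, np.int64(61), np.int64(89)), (360, np.int64(61), np.int64(89))]
```

The bar centre is at (598.0, 99.8) and the seat at (598.2, 99.9), so they agree. Lowering.

apply_moves(
  plan=[
    {"tx":0,"ty":0,"tz":-30,"rx":0,"ry":0,"rz":0,"jaw":-1},
    {"tx":0,"ty":0,"tz":-50,"rx":0,"ry":0,"rz":0,"jaw":-1},
    {"tx":0,"ty":0,"tz":-58,"rx":0,"ry":0,"rz":0,"jaw":-1},
    {"tx":0,"ty":0,"tz":-61,"rx":0,"ry":0,"rz":0,"jaw":-1},
    {"tx":0,"ty":0,"tz":-61,"rx":0,"ry":0,"rz":0,"jaw":-1},
    {"tx":0,"ty":0,"tz":-61,"rx":0,"ry":0,"rz":0,"jaw":-1},
  ],
)

```text
time_s: 11.15
position: [0.5955, 0.0994, 0.1104]
tool_rot: [[-1.0, 0.005, 0.002], [0.005, 1.0, 0.0], [-0.002, 0.0, -1.0]]
ft_force: [-0.6, -0.6, -2.3]
grip_width: 0.0218
```

apply_moves(
  plan=[
    {"tx":-0.5,"ty":0,"tz":-1.5,"rx":0,"ry":0,"rz":0,"jaw":-1},
    {"tx":-0.5,"ty":0,"tz":-2.5,"rx":0,"ry":0,"rz":0,"jaw":-1},
    {"tx":-0.5,"ty":0,"tz":-2.5,"rx":0,"ry":0,"rz":0,"jaw":-1},
  ],
)

```text
time_s: 11.45
position: [0.595, 0.0994, 0.108]
tool_rot: [[-1.0, 0.005, 0.002], [0.005, 1.0, 0.0], [-0.002, 0.0, -1.0]]
ft_force: [0.4, 0.3, -3.9]
grip_width: 0.0221
```

apply_moves(
  plan=[
    {"tx":0,"ty":0,"tz":-1.5,"rx":0,"ry":0,"rz":0,"jaw":-1},
    {"tx":0,"ty":0,"tz":-1.5,"rx":0,"ry":0,"rz":0,"jaw":-1},
  ],
)

```text
time_s: 11.65
position: [0.5951, 0.0994, 0.1077]
tool_rot: [[-1.0, 0.005, 0.003], [0.005, 1.0, -0.0], [-0.003, 0.0, -1.0]]
ft_force: [-2.5, 0.0, 4.7]
grip_width: 0.0225
```

Contact: the force changed from -3.9 to +4.7 N at a reported z of 107.7 mm, as predicted. Releasing.

apply_moves(
  plan=[
    {"tx":0,"ty":0,"tz":0,"rx":0,"ry":0,"rz":0,"jaw":0.1},
    {"tx":0,"ty":0,"tz":0,"rx":0,"ry":0,"rz":0,"jaw":0.1},
    {"tx":0,"ty":0,"tz":0,"rx":0,"ry":0,"rz":0,"jaw":0.1},
    {"tx":0,"ty":0,"tz":0,"rx":0,"ry":0,"rz":0,"jaw":0.1},
    {"tx":0,"ty":0,"tz":30,"rx":0,"ry":0,"rz":0,"jaw":0.1},
    {"tx":0,"ty":0,"tz":70,"rx":0,"ry":0,"rz":0,"jaw":0.1},
    {"tx":0,"ty":0,"tz":110,"rx":0,"ry":0,"rz":0,"jaw":0.1},
    {"tx":-40,"ty":0,"tz":135,"rx":0,"ry":0,"rz":0,"jaw":0.1},
    {"tx":-80,"ty":0,"tz":160,"rx":0,"ry":0,"rz":0,"jaw":0.1},
    {"tx":-80,"ty":0,"tz":160,"rx":0,"ry":0,"rz":0,"jaw":0.1},
  ],
)

```text
time_s: 12.65
position: [0.513, 0.0999, 0.2721]
tool_rot: [[-1.0, 0.004, 0.01], [0.004, 1.0, -0.0], [-0.01, -0.0, -1.0]]
ft_force: [0.6, 0.5, 0.5]
grip_width: 0.047
```

Run:
```python
from h import *
d=get('wrist','w10.png'); o=env.observe(); print(o['position'],o['tool_rot'],o['q'],o['grip_width'])
```

```text
[0.51432721 0.0996128  0.27000245] [[-9.99957945e-01  4.89258183e-03  7.75701581e-03]
 [ 4.89183729e-03  9.99988028e-01 -1.14953440e-04]
 [-7.75748536e-03 -7.70025462e-05 -9.99969907e-01]] [-2.00470273e+00  1.67927046e+01  7.18241001e+01  8.96622586e-03
  9.09387882e+01 -9.17242128e+01] 0.04677213874537258
```

View pics/w10.png

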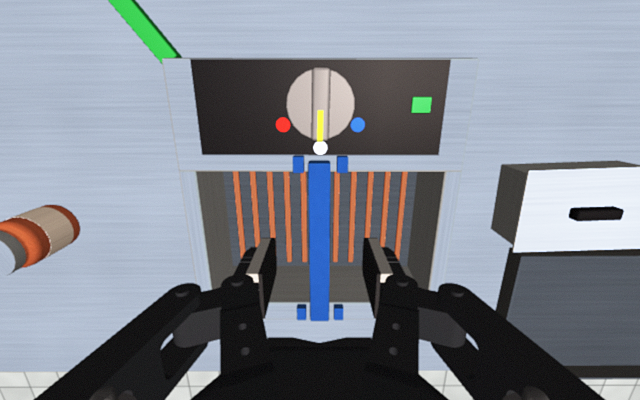

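The bar lies in both notches: near end at (319,162) between stops (298/342,164), far end at (320,320) between stops (301/338,312). The yellow pointer is at (320,126), pointing almost at the white dot at (320,148). Measuring both.

```bash
cat > meas.py <<'E'
from fit import *
def run():
    d=get('wrist'); hsv=cv2.cvtColor(d['image'],cv2.COLOR_RGB2HSV)
    m=cv2.inRange(hsv,(105,130,60),(125,255,255)); cs,_=cv2.findContours(m,cv2.RETR_EXTERNAL,cv2.CHAIN_APPROX_NONE)
    for c in cs:
        if cv2.contourArea(c)>40:
            z=.138 if cv2.contourArea(c)>1000 else .13
            P=np.array([onz(d,u,v,z)[:2] for u,v in c[:,0]],np.float32); r=cv2.minAreaRect(P); print('blue',c[:,0].mean(0).round(1),np.array(r[0]).round(4),np.array(r[1]).round(4),round(r[2],2))
    for nm,lo,hi in [('red',(0,150,100),(8,255,255)),('yel',(22,80,90),(38,255,255))]:
        m=cv2.inRange(hsv,lo,hi); cs,_=cv2.findContours(m[:200],cv2.RETR_EXTERNAL,cv2.CHAIN_APPROX_NONE)
        for c in cs:
            if cv2.contourArea(c)<15: continue
            P=np.array([onz(d,u,v,.12 if nm=='red' else .1725)[:2] for u,v in c[:,0]],np.float32); r=cv2.minAreaRect(P)
            print(nm,c[:,0].mean(0).round(1),np.array(r[0]).round(4),np.array(r[1]).round(4),round(r[2],2))
    return d
if __name__=='__main__':
    d=run(); print(env.observe()['position'])
    i=d['image'][50:200,240:400]; cv2.imwrite('pics/k%d.png'%int(100*env.observe()['time_s']),cv2.cvtColor(cv2.resize(i,None,fx=4,fy=4,interpolation=cv2.INTER_CUBIC),cv2.COLOR_RGB2BGR))
E
python3 meas.py; ls pics|grep k
```

```text
blue [338.2 312.2] [0.6896 0.1228] [0.0217 0.0103] 0.7
blue [301.1 312.3] [0.6894 0.0757] [0.0103 0.0216] 88.93
blue [319.2 240.1] [0.595  0.0992] [0.2027 0.024 ] 0.01
blue [342.3 163.7] [0.4982 0.1239] [0.0186 0.0108] 0.89
blue [297.8 163.5] [0.498  0.0769] [0.0108 0.0186] 88.81
blue [357.8 123.4] [0.4564 0.139 ] [0.0146 0.0147] 46.41
red [282.4 123.6] [0.4571 0.0609] [0.0159 0.0154] 89.78
yel [319.9 124.5] [0.4546 0.0999] [0.0062 0.0265] 89.79
[0.51496545 0.09945554 0.26842684]
k1275.png
k2.png
```

The bar is at (595.0, 99.2) against a stop midpoint of about (594, 99.8), and square to within 0.3°, so it is seated. The knob axis is at about (436.8, 100) and the pointer angle about 0°. Moving above the knob.

apply_moves(
  plan=[
    {"tx":-40,"ty":0.5,"tz":0,"rx":0,"ry":0,"rz":0,"jaw":0.1},
    {"tx":-78,"ty":0.5,"tz":-20,"rx":0,"ry":0,"rz":0,"jaw":0.1},
    {"tx":-78,"ty":0.5,"tz":-65,"rx":0,"ry":0,"rz":0,"jaw":0.1},
    {"tx":-78,"ty":0.5,"tz":-65,"rx":0,"ry":0,"rz":0,"jaw":0.1},
    {"tx":-78,"ty":0.5,"tz":-65,"rx":0,"ry":0,"rz":0,"jaw":0.1},
  ],
)

```text
time_s: 13.25
position: [0.438, 0.0998, 0.2035]
tool_rot: [[-1.0, 0.005, 0.004], [0.005, 1.0, 0.0], [-0.004, 0.0, -1.0]]
ft_force: [-0.0, 0.3, 0.4]
grip_width: 0.0472
```

Run:
```python
from h import *
d=get('wrist','w11.png');s=get('scene'); o=env.observe()
a=s['image'][150:260,300:420]
cv2.imwrite('pics/a11.png',cv2.cvtColor(cv2.resize(a,None,fx=5,fy=5,interpolation=cv2.INTER_CUBIC),cv2.COLOR_RGB2BGR))
print(o['position'],o['tool_rot'],o['ft_force'],proj(s,o['position']),proj(d,[.4368,.1,.1725]),proj(d,[.4368,.1,.1395]))
```

```text
[0.43871218 0.09982721 0.20468254] [[-9.99959343e-01  5.34390568e-03  7.26331734e-03]
 [ 5.34309693e-03  9.99985717e-01 -1.30747514e-04]
 [-7.26391230e-03 -9.19335894e-05 -9.99973613e-01]] [ 0.15559423 -0.2758507   0.42293153] [358.73196131 195.07050795] [319.76322497 215.07570639] [319.66454724 200.39628597]
```

View pics/w11.png

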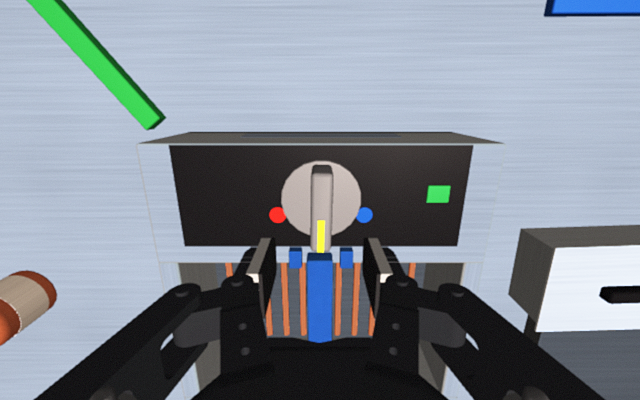

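View pics/a11.png

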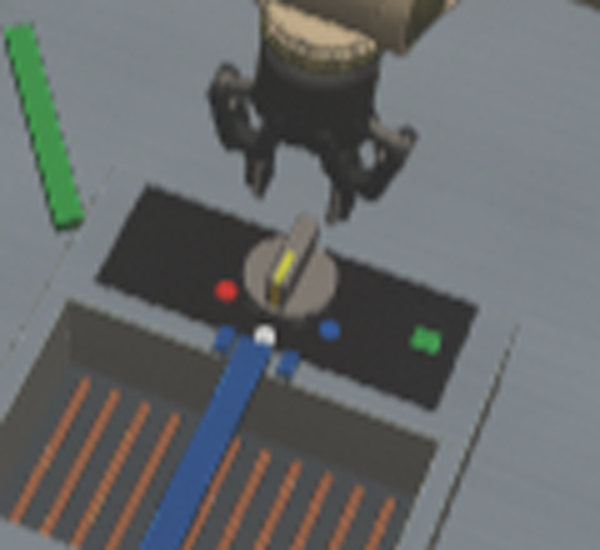

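The fingers straddle the grip bar in the scene crop, with tips at (258,193) and (340,218) and the knob at (292,270). In the wrist view the pointer is at (321,237), in line with the tool. Descending.

apply_moves(
  plan=[
    {"tx":-2,"ty":0.2,"tz":-35,"rx":0,"ry":0.007,"rz":0,"jaw":0.1},
    {"tx":-2,"ty":0.2,"tz":-60,"rx":0,"ry":0.007,"rz":0,"jaw":0.1},
    {"tx":-2,"ty":0.2,"tz":-72,"rx":0,"ry":0.007,"rz":0,"jaw":0.1},
    {"tx":-2,"ty":0.2,"tz":-74,"rx":0,"ry":0.007,"rz":0,"jaw":0.1},
    {"tx":-2,"ty":0.2,"tz":-74,"rx":0,"ry":0.007,"rz":0,"jaw":0.1},
  ],
)

```text
time_s: 13.85
position: [0.4378, 0.0999, 0.1316]
tool_rot: [[-1.0, 0.005, 0.002], [0.005, 1.0, -0.0], [-0.002, -0.0, -1.0]]
ft_force: [-0.1, -0.8, -0.1]
grip_width: 0.047
```

apply_moves(
  plan=[
    {"tx":0,"ty":0,"tz":0,"rx":0,"ry":0,"rz":0,"jaw":-1},
    {"tx":0,"ty":0,"tz":0,"rx":0,"ry":0,"rz":0,"jaw":-1},
    {"tx":0,"ty":0,"tz":0,"rx":0,"ry":0,"rz":0,"jaw":-1},
    {"tx":0,"ty":0,"tz":0,"rx":0,"ry":0,"rz":0,"jaw":-1},
    {"tx":0,"ty":0,"tz":0,"rx":0,"ry":0,"rz":0,"jaw":-1},
    {"tx":0,"ty":0,"tz":0,"rx":0,"ry":0,"rz":0,"jaw":-1},
  ],
  grip_force=50,
)

```text
time_s: 14.45
position: [0.4387, 0.1007, 0.1327]
tool_rot: [[-1.0, 0.006, 0.005], [0.006, 1.0, 0.001], [-0.005, 0.001, -1.0]]
ft_force: [0.1, 3.9, 6.2]
grip_width: 0.0148
```

The knob is gripped (14.8 mm). Pulling it up 14 mm.

apply_moves(
  plan=[
    {"tx":-1,"ty":0,"tz":5,"rx":0,"ry":0.005,"rz":0,"jaw":-1},
    {"tx":-1,"ty":0,"tz":10,"rx":0,"ry":0.005,"rz":0,"jaw":-1},
    {"tx":-1,"ty":0,"tz":14,"rx":0,"ry":0.005,"rz":0,"jaw":-1},
    {"tx":-1,"ty":0,"tz":14,"rx":0,"ry":0.005,"rz":0,"jaw":-1},
    {"tx":-1,"ty":0,"tz":14,"rx":0,"ry":0.005,"rz":0,"jaw":-1},
  ],
)

```text
time_s: 14.95
position: [0.4385, 0.1008, 0.1477]
tool_rot: [[-1.0, 0.006, 0.002], [0.006, 1.0, 0.002], [-0.002, 0.002, -1.0]]
ft_force: [4.2, 2.6, 3.5]
grip_width: 0.0148
```

Run:
```python
from h import *
d=get('wrist','w12.png');s=get('scene'); o=env.observe()
a=s['image'][150:260,300:420]
cv2.imwrite('pics/a12.png',cv2.cvtColor(cv2.resize(a,None,fx=5,fy=5,interpolation=cv2.INTER_CUBIC),cv2.COLOR_RGB2BGR))
print(o['position'],o['ft_force'],o['wrist_torque'],o['grip_width'])
```

```text
[0.43843933 0.10075651 0.14748556] [3.74609465 2.84199159 4.46042719] [ 0.36730374 -0.81578307 -0.01686514] 0.014918451723321763
```

View pics/w12.png

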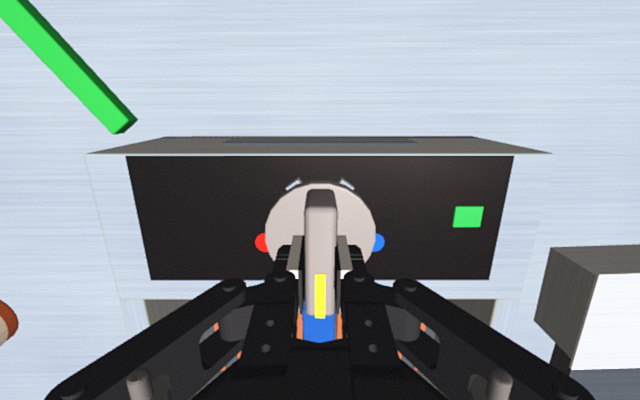

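View pics/a12.png

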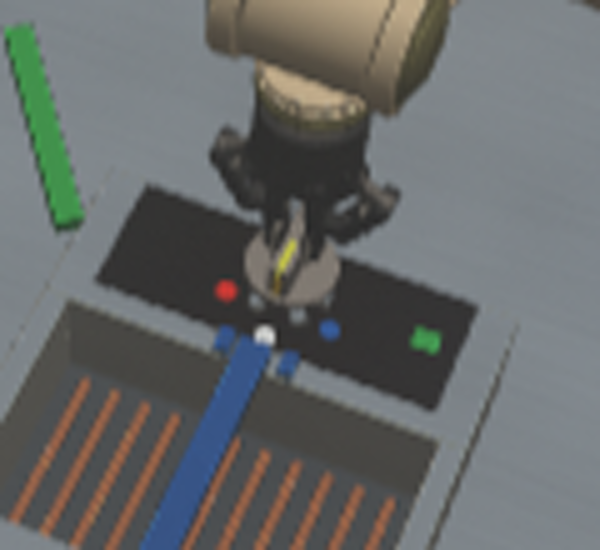

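The knob is up: the collar pieces are visible below the disc at (256,300) and (297,315) in the scene crop, and the pointer is still at off. Turning it clockwise 1.1 rad.

apply_moves(
  plan=[
    {"tx":0,"ty":0,"tz":0,"rx":0,"ry":0,"rz":-0.1,"jaw":-1},
    {"tx":0,"ty":0,"tz":0,"rx":0,"ry":0,"rz":-0.22,"jaw":-1},
    {"tx":0,"ty":0,"tz":0,"rx":0,"ry":0,"rz":-0.34,"jaw":-1},
    {"tx":0,"ty":0,"tz":0,"rx":0,"ry":0,"rz":-0.46,"jaw":-1},
    {"tx":0,"ty":0,"tz":0,"rx":0,"ry":0,"rz":-0.58,"jaw":-1},
    {"tx":0,"ty":0,"tz":0,"rx":0,"ry":0,"rz":-0.7,"jaw":-1},
  ],
)

```text
time_s: 15.65
position: [0.4382, 0.1004, 0.1475]
tool_rot: [[-0.758, 0.652, 0.002], [0.652, 0.758, -0.001], [-0.002, 0.0, -1.0]]
ft_force: [1.6, 0.2, 0.6]
grip_width: 0.0151
```

apply_moves(
  plan=[
    {"tx":-0.5,"ty":0,"tz":0,"rx":0,"ry":0,"rz":-0.12,"jaw":-1},
    {"tx":-0.5,"ty":0,"tz":0,"rx":0,"ry":0,"rz":-0.24,"jaw":-1},
    {"tx":-0.5,"ty":0,"tz":0,"rx":0,"ry":0,"rz":-0.34,"jaw":-1},
    {"tx":-0.5,"ty":0,"tz":0,"rx":0,"ry":0,"rz":-0.4,"jaw":-1},
    {"tx":-0.5,"ty":0,"tz":0,"rx":0,"ry":0,"rz":-0.4,"jaw":-1},
    {"tx":-0.5,"ty":0,"tz":0,"rx":0,"ry":0,"rz":-0.4,"jaw":-1},
  ],
)

```text
time_s: 16.25
position: [0.4377, 0.1003, 0.1475]
tool_rot: [[-0.446, 0.895, 0.001], [0.895, 0.446, -0.002], [-0.002, 0.0, -1.0]]
ft_force: [3.9, 0.7, 1.1]
grip_width: 0.0144
```

Run:
```python
from h import *
d=get('wrist','w13.png');s=get('scene'); o=env.observe()
a=s['image'][150:260,300:420]
cv2.imwrite('pics/a13.png',cv2.cvtColor(cv2.resize(a,None,fx=5,fy=5,interpolation=cv2.INTER_CUBIC),cv2.COLOR_RGB2BGR))
R=o['tool_rot'];print(o['position'],o['ft_force'],o['wrist_torque'],o['grip_width'],np.degrees(np.arctan2(R[1,1],R[0,1])))
hsv=cv2.cvtColor(d['image'],cv2.COLOR_RGB2HSV); m=cv2.inRange(hsv,(22,80,90),(38,255,255)); cs,_=cv2.findContours(m,cv2.RETR_EXTERNAL,cv2.CHAIN_APPROX_NONE)
c=max(cs,key=cv2.contourArea);P=np.array([onz(d,u,v,.1725+.0148)[:2] for u,v in c[:,0]],np.float32); print(cv2.minAreaRect(P))
```

```text
[0.43775178 0.1003327  0.14749137] [ 3.80305526 -0.0501094   1.18700017] [ 0.10736158 -0.59729917  0.02019451] 0.014995971160432555 26.456511237035734
((0.4441676139831543, 0.08607558906078339), (0.005700505338609219, 0.026833727955818176), 26.51522445678711)
```

View pics/w13.png

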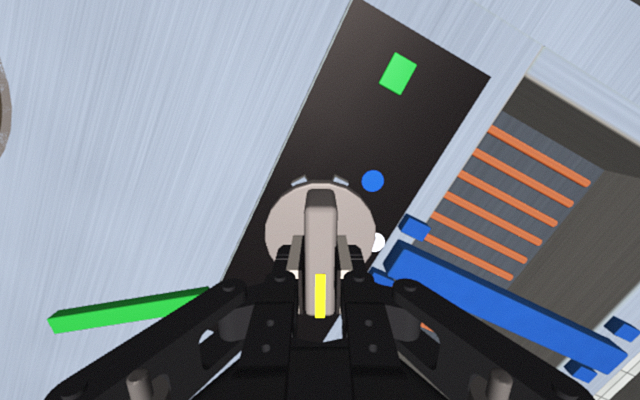

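View pics/a13.png

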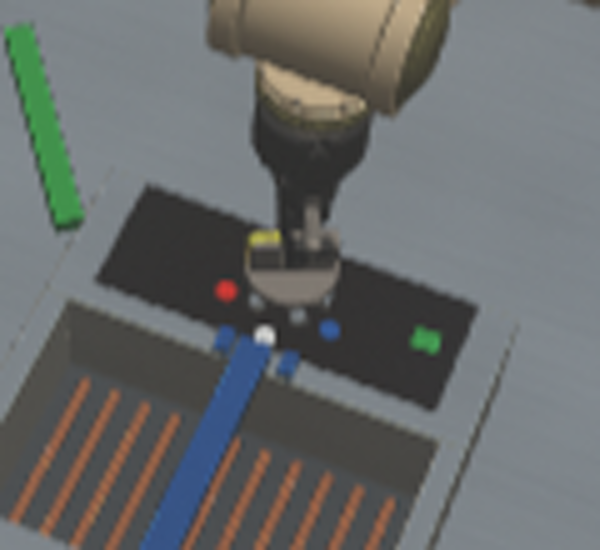

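The pointer direction is -63.5° (26.5 - 90), against -63.0 - 0.3° for the red dot. In the scene crop the pointer at (265,240) is on the red side, and the bar is undisturbed. Pushing down.

apply_moves(
  plan=[
    {"tx":0,"ty":0,"tz":-5,"rx":0,"ry":0,"rz":0,"jaw":-1},
    {"tx":0,"ty":0,"tz":-10,"rx":0,"ry":0,"rz":0,"jaw":-1},
    {"tx":0,"ty":0,"tz":-14,"rx":0,"ry":0,"rz":0,"jaw":-1},
    {"tx":0,"ty":0,"tz":-16,"rx":0,"ry":0,"rz":0,"jaw":-1},
    {"tx":0,"ty":0,"tz":-16,"rx":0,"ry":0,"rz":0,"jaw":-1},
  ],
)

```text
time_s: 16.85
position: [0.438, 0.1003, 0.1326]
tool_rot: [[-0.446, 0.895, 0.003], [0.895, 0.446, -0.002], [-0.003, 0.002, -1.0]]
ft_force: [-1.2, 1.5, 17.4]
grip_width: 0.0148
```

It went down to a reported z of 132.6, the same as when first gripped, and hit a firm stop at 17 N. Releasing, retreating and checking.

apply_moves(
  plan=[
    {"tx":0,"ty":0,"tz":0,"rx":0,"ry":0,"rz":0,"jaw":0.1},
    {"tx":0,"ty":0,"tz":0,"rx":0,"ry":0,"rz":0,"jaw":0.1},
    {"tx":0,"ty":0,"tz":0,"rx":0,"ry":0,"rz":0,"jaw":0.1},
    {"tx":0,"ty":0,"tz":0,"rx":0,"ry":0,"rz":0,"jaw":0.1},
    {"tx":0,"ty":0,"tz":40,"rx":0,"ry":0,"rz":0,"jaw":0.1},
    {"tx":0,"ty":0,"tz":90,"rx":0,"ry":0,"rz":0,"jaw":0.1},
    {"tx":0,"ty":0,"tz":140,"rx":0,"ry":0,"rz":0,"jaw":0.1},
    {"tx":10,"ty":40,"tz":160,"rx":0,"ry":0,"rz":0,"jaw":0.1},
    {"tx":20,"ty":80,"tz":160,"rx":0,"ry":0,"rz":0,"jaw":0.1},
    {"tx":20,"ty":80,"tz":160,"rx":0,"ry":0,"rz":0,"jaw":0.1},
    {"tx":20,"ty":80,"tz":160,"rx":0,"ry":0,"rz":0,"jaw":0.1},
  ],
)

```text
time_s: 17.95
position: [0.4577, 0.1806, 0.2919]
tool_rot: [[-0.447, 0.894, 0.001], [0.894, 0.447, -0.003], [-0.003, -0.0, -1.0]]
ft_force: [-0.6, -0.1, -0.4]
grip_width: 0.0466
```

Run:
```python
from h import *
d=get('wrist','w14.png');s=get('scene'); t=get('top'); o=env.observe()
a=s['image'][150:290,270:420]
cv2.imwrite('pics/a14.png',cv2.cvtColor(cv2.resize(a,None,fx=4,fy=4,interpolation=cv2.INTER_CUBIC),cv2.COLOR_RGB2BGR))
print(o['position'],o['ft_force'],o['grip_width'],o['time_s'])
hsv=cv2.cvtColor(d['image'],cv2.COLOR_RGB2HSV)
for nm,lo,hi in [('yel',(22,80,90),(38,255,255)),('red',(0,150,100),(8,255,255)),('blue',(105,130,60),(125,255,255))]:
  m=cv2.inRange(hsv,lo,hi); cs,_=cv2.findContours(m,cv2.RETR_EXTERNAL,cv2.CHAIN_APPROX_NONE)
  for c in cs:
    if cv2.contourArea(c)<25: continue
    A=cv2.contourArea(c);z=dict(yel=.1725,red=.12,blue=.138 if A>1000 else .13)[nm]
    P=np.array([onz(d,u,v,z)[:2] for u,v in c[:,0]],np.float32); r=cv2.minAreaRect(P); print(nm,c[:,0].mean(0).round(1),np.array(r[0]).round(4),np.array(r[1]).round(4),round(r[2],2))
```

```text
[0.45776883 0.17946914 0.29228572] [0.14868094 0.32914102 0.51821593] 0.0471761388619205 18.1
yel [  7.7 141. ] [0.1669 0.0791] [0.0112 0.0649] 8.09
blue [421.4 282.1] [0.6413 0.108 ] [0.0125 0.0531] 89.43
blue [334.8 255. ] [0.5255 0.0965] [0.0414 0.0766] 89.02
blue [329.6 226.5] [0.4984 0.1267] [0.0129 0.0192] 88.41
blue [305.  200.1] [0.4565 0.1438] [0.0143 0.0151] 26.15
```

View pics/w14.png

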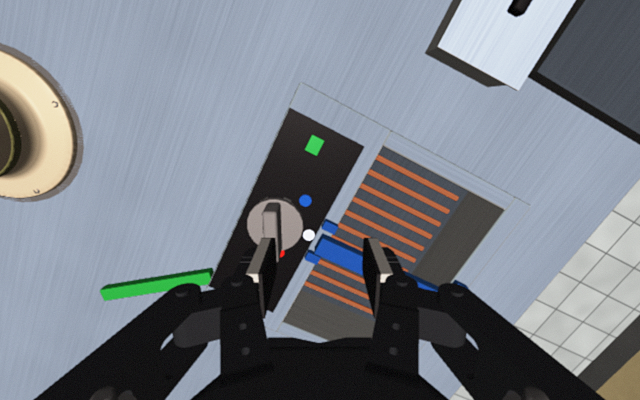

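View pics/a14.png

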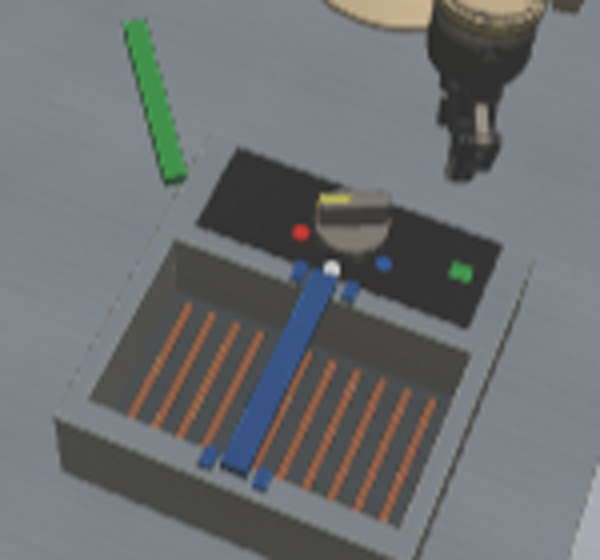

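The scene crop shows the bar in both notches and the knob low, with the collar hidden. The pointer at (335,199) is turned to the red side (red dot at (300,232)). The gripper is clear and the wrist reads near zero. Handing in.

```bash
python3 -c "
from rig import env
print(env.close_job())"
```

```text
the job is handed in; nothing more can be done
None
```

I laid the blue divider bar in the two notches and let it go. Then I pulled the knob up, turned it clockwise to red, pushed it down and backed the gripper clear. The job was handed in at about 18 s; it reports no verdict.

**Bar:** after release it measured (595.0, 99.2) mm against a seat estimate of (594–598, 99.8) mm, and within about 0.3° of square. The final pictures still show it in both notches.

**Knob:** the raised pointer stood at 1.10 rad by the wrist camera. The knob went back to the height at which I first gripped it and stopped firmly at 17 N. In the final scene view its collar is hidden, which fits it being fully down.

**Checks that failed or disagreed:**
- **Missed grasps:** the first two tries shut the jaws above the bar without moving it. The real fingertips sit about 12–17 mm above the reported TCP, so I went lower in small steps, watching the force.
- **Camera spread:** the three camera views differed by up to 4 mm, so I relied on the wrist view for the placing.
- **Final wrist picture:** it did not show the pointer or the whole bar, so the last check of both was by eye in the scene view.
- **Bystanders:** the arm kept clear of the jar, pan and bowl, but I did not measure them again at the end.

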